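# Rotate the kit lane: oldest out, new in behind

## Robot

A 6-joint arm with a two-finger parallel gripper is mounted at the origin on the work surface. World frame = base frame: x ahead of the robot, y to its left, z up, the work surface at z = 0. Lengths are in m, angles in rad, forces in N, time in s.
With the tool pointing down it reaches from about 0.3 to 0.875 m from the base axis. Payload 6.4 kg.
Tool frame: the origin (TCP) lies between the finger pads; the fingertips stand ctrl.tip_reach ahead of it and the grasp point (between the pads) lies 11 mm behind it (ctrl.tip_reach is the distance from the TCP to the fingertips, in m); z points along the fingers, x is the direction in which the jaws open and shut, and the axes are right-handed (so a half turn about z gives the same grasp; the last joint's range is limited). The gripper opens to 85 mm and grips with 20 to 120 N. Pads are 22 mm wide; open, the fingers measure 114 mm over their backs; the gripper's body (76 mm by 85 mm) begins 54 mm behind the grasp point. The pads swing forward as they close: fully open they stand 13 mm farther back than shut.
Start: joints at [1.104, 0.181, 1.607, -0, 1.354, -0.206], TCP at [0.148, 0.556, 0.201] pointing down, gripper open.
Joint ranges: [-2.99, 2.99], [-0.89, 2.07], [0.3, 2.58], [-1.14, 4.28], [0, 2.63], [-3.12, 3.12]. Speed limits (rad/s): [2.57, 2.57, 3.01, 3.14, 3.14, 3.14].

## Interface

Orientations are given as a unit quaternion [w, x, y, z].
In Python, from bench import telemetry, viewer, ticket, nets, ctrl gives the robot as it stands.
- The arm moves only by the tool step_arm, never from a script. Its argument "plan" is a list of rows, each a list of 2 entries, a list of its own where there are three numbers: the shift along the tool's x, y, z in m, then the turn, a rotation vector about the tool's x, y, z in degrees. A call has 1 to 5 rows; each row is the pose to reach, as a shift and turn from the pose commanded when the call began, along the tool's axes at that moment; what a row does not reach only later rows make up. A row lasts 1/10 s, in which the tool goes at most 50 mm and 8.59 degrees, less where a joint would pass 70% of its speed; a pose out of reach is approached as far as the arm can. A call with a gripper value outside its range is refused whole. "fingers" is the opening in per cent of the stroke, from 0 (shut) to 100 (fully open), set as the call begins (left out, the last holds). The fingers move at their own pace and stop on an object; the grip force is fixed at half the most. Time passes only in rows, so rows that repeat a pose let the fingers close. It gives the time, the measured TCP pose, the force and the opening at its end, in the units of the state.
- telemetry.get_obs(): the state, without advancing time (a new reading comes with each control period).
- viewer.camera(name): name is "side" or "top"; returns the picture (384x512x3 uint8, red, green, blue); there is no depth.
- viewer.get_calibration(name): a dict with "K" (3x3 intrinsics, pixels), "origin" and "orientation" of the camera in the world. Camera axes: x right, y up, looking along -z (the intrinsics and any distortion apply to the point x, -y, -z); pixel columns grow to the right and rows downward; lengths in m; the calibration is good to about 2 mm. A picture is of the moment at which its call begins. get_calibration takes no time and is no camera call.
- ticket.hand_in(): hands the job in, once; it reports no verdict.
Trained networks look in the newest picture that a camera, given by its name, has taken for a name from the list of things; names that differ only in an ending like _2 or _b are one class to them, and where a whole thing is asked for, a point or a joint stands for the part that bears it (a point fixed in the world has none). Each returns a list of dicts, best first, with "score" (0 to 1); they miss things now and then, are a little off and sometimes report something else, mostly with a low value. They report only what shows in the picture. A call takes as long as a camera call. They do not tell look-alikes from the thing itself.
- nets.boxes_of(thing, camera): "extent" ([left, top, right, bottom] in pixels, round what is visible of it).
The state is a dict: "time_s": time; "q": joint angles; "dq": joint speeds; "joint_efforts": joint torques, N m; "eef_pos": TCP position; "eef_rot": TCP orientation; "wrist_force": force on the tool from outside, world axes, zero at the start; "torque": the same for the moment, N m; "opening": opening from 0.0 (shut) to 1.0 (fully open).
Only numpy, scipy, OpenCV 4.12 (cv2) and the standard library are available. Lean on these libraries where they do the work, as an engineer would, in place of code of your own. Each camera call takes 0.05 s, during which the arm holds its last target.

## Task

Take the oldest kit carton from the front (the low end, at the stop) of the sloped lane and set it gently upright in the steel tray. Then put the new carton from the bench into the lane behind the other two, and push the file gently down the lane, without lifting the two that stay, until the front carton rests against the stop and the three stand close behind one another. Leave everything else where it stands.

Things in the scene. Friction and masses are not known exactly. Their poses are not given: they have to be found in the camera images.
- lane: Sloped stock lane fixed on the bench: grey deck about 410 mm long between low aluminium rails, rising at 8 degrees towards its +y (roughly the robot's left). Origin on the bench under its middle; z vertical, x level across. Foot of the stop at y -200, z 30 mm; from there the deck runs uphill along (0, 0.990, 0.139); upper end open. Channel 66 mm wide. Cartons slide only when pushed (about 1 N each).
- lane_stop (a point): The foot of the low stop at the lane's lower (front) end, at the level of the deck, in the middle of the lane. The stop stands 19 mm and the side rails 14 mm above the deck, so cartons are taken out and put in from above. Axes as lane.
- lane_slot1 (a point): Where the centre of a carton lies when it stands on the deck against the stop. Axes as lane.
- lane_slot2 (a point): Centre of the second carton when it stands close behind the first, 84 mm up the slope. Axes as lane.
- lane_slot3 (a point): Centre of the third carton when it stands close behind the second, 168 mm up the slope from slot 1. Axes as lane.
- kit1_mid (a point): The oldest kit: plain brown cardboard kit carton, 84 mm long x 56 mm wide x 78 mm high, about 0.18 kg (0.13 to 0.25), all four alike; front one in the lane, standing on the sloped deck at the stop. Point at its centre, 39 mm above its base; its axes: y along the 84 mm length, x across the 56 mm width, z up through its top.
- kit2_mid (a point): Second kit in the lane: plain brown cardboard kit carton, 84 mm long x 56 mm wide x 78 mm high, about 0.18 kg (0.13 to 0.25), all four alike; stands about 2 mm behind the oldest. Point at its centre, 39 mm above its base; its axes: y along the 84 mm length, x across the 56 mm width, z up through its top.
- kit3_mid (a point): Third kit in the lane: plain brown cardboard kit carton, 84 mm long x 56 mm wide x 78 mm high, about 0.18 kg (0.13 to 0.25), all four alike; stands about 2 mm behind the second. Point at its centre, 39 mm above its base; its axes: y along the 84 mm length, x across the 56 mm width, z up through its top.
- newkit_mid (a point): The new kit: plain brown cardboard kit carton, 84 mm long x 56 mm wide x 78 mm high, about 0.18 kg (0.13 to 0.25), all four alike; stands on the bench to the left, between the robot and the lane, in one of three places in a row with the larger carton and the white freezer box. Point at its centre, 39 mm above its base; its axes: y along the 84 mm length, x across the 56 mm width, z up through its top.
- tray: Shallow open steel tray fixed on the bench at the robot's right, 120 mm (x) x 240 mm (y) x 22 mm high, walls and floor 4 mm. Origin at the centre of its underside. A white jar stands towards its -y end; the half towards its +y is free.
- bottle_mid (a point): White jar with black cap standing in the tray, 56 mm across, 105 mm high; leave it. Point at its centre.
- bigcarton_mid (a point): Bystander: larger, lower cardboard carton, 100 mm (x) x 84 mm (y) x 50 mm high. Point at its centre.
- freezerbox_mid (a point): Bystander: white plastic freezer box, 114 mm (x) x 84 mm (y) x 48 mm high. Point at its centre.
- amber_mid (a point): Bystander: amber bottle, 68 mm across, 150 mm high. Point half-way up.
- dishes_mid (a point): Bystander: stack of five round culture dishes, 90 mm across, 75 mm high. Point half-way up.
- beaker_mid (a point): Bystander: clear beaker, 84 mm across, 100 mm high. Point half-way up.
Not all that is in view belongs to the job. Leave any yellow look-alike of the part that bears newkit_mid alone.

How it is judged:
By the outcome, as a careful person would: the job done as asked, in the order asked, and still so for the second after the job is handed in, with the robot touching nothing.
It also fails if it takes over 64 s, if anything falls off the work surface, if the arm or the gripper's body presses on something with over 40 N, if the wrist force passes 120 N, or if a joint passes its speed limit or range.

## Working session

There is one attempt and no reset: what is moved stays moved. The work goes in short steps, Python scripts to look and compute and a tool call to move; the robot and the scene stay as the last step left them, time stands still between calls to the robot, and variables do not carry over. Pictures are saved under pics/ and viewed, and the job is handed in when it is done.

Besides the shell and the picture viewer there is one more tool, called after "Emit:" as a command line: name --argument value ..., lists and objects as JSON in quotes. step_arm: Moves the arm, as the interface text tells. Its arguments: {"type":"object","properties":{"plan":{"type":"array"},"fingers":{"type":"number"}},"required":["plan"]}

```bash
mkdir -p pics; ls; python3 - <<'E'
from bench import telemetry, viewer, ticket, nets, ctrl
import cv2
for c in("side","top"):
    im=viewer.camera(c); cv2.imwrite(f"pics/{c}0.png",im[...,::-1])
    k=viewer.get_calibration(c); print(c,k)
    
print(telemetry.get_obs(), ctrl.tip_reach)
E
```

```text
pics
side {'K': array([[493.13909161,   0.        , 256.88930825],
       [  0.        , 493.13909161, 190.2418213 ],
       [  0.        ,   0.        ,   1.        ]]), 'origin': array([-0.21483955, -0.89978447,  1.19502467]), 'orientation': array([ 0.8686641 ,  0.37212083, -0.13643791, -0.29720945])}
top {'K': array([[386.03410766,   0.        , 256.56563497],
       [  0.        , 386.03410766, 194.97502287],
       [  0.        ,   0.        ,   1.        ]]), 'origin': array([0.31852802, 0.03834127, 1.33230922]), 'orientation': array([ 0.70737251,  0.05708407, -0.06868716, -0.70117588])}
{'time_s': 0.1, 'q': array([ 1.10368399e+00,  1.81457608e-01,  1.60788641e+00, -6.82339612e-06,
        1.35378316e+00, -2.06294496e-01]), 'dq': array([-0.0003384 , -0.00290521, -0.00176525, -0.00020128, -0.00118289,
       -0.00131731]), 'joint_efforts': array([ 7.38192957e-04, -4.45875549e+01, -3.52241528e+01, -3.22050619e-04,
        4.13903399e-03,  1.55370816e-05]), 'eef_pos': array([0.14801627, 0.55507848, 0.20008985]), 'eef_rot': array([ 3.35831869e-04,  7.93053798e-01,  6.09151119e-01, -6.89868899e-04]), 'wrist_force': array([-0.14356875, -0.63080573, -0.34202467]), 'torque': array([-0.01968348,  0.03065037,  0.02385729]), 'opening': 0.9994405453348761} 0.008
```

View pics/side0.png

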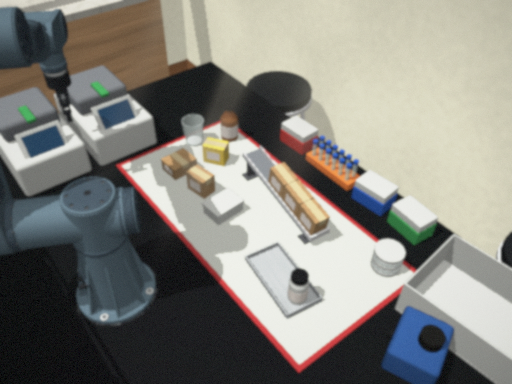

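View pics/top0.png

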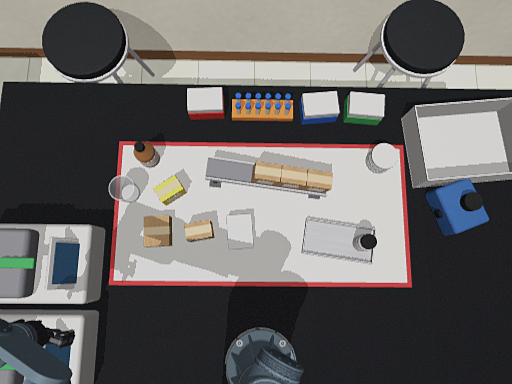

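```bash
python3 - <<'E'
from bench import telemetry, viewer, ticket, nets, ctrl
for c in("side","top"):
  for t in ["kit1_mid","newkit_mid","lane","tray","bigcarton_mid","freezerbox_mid","bottle_mid"]:
    print(c,t,[(r['score'],[round(float(v)) for v in r['extent']]) for r in nets.boxes_of(t,c)][:6])
E
```

```text
side kit1_mid [(0.89, [297, 197, 330, 234])]
side newkit_mid [(0.87, [187, 162, 216, 199]), (0.65, [199, 138, 227, 164]), (0.48, [184, 114, 198, 145])]
side lane [(0.81, [242, 148, 330, 246]), (0.46, [241, 242, 321, 321])]
side tray []
side bigcarton_mid [(0.83, [165, 148, 198, 182]), (0.49, [268, 160, 296, 199])]
side freezerbox_mid [(0.63, [204, 193, 242, 228])]
side bottle_mid [(0.6, [288, 270, 310, 304])]
top kit1_mid [(0.82, [300, 173, 334, 192])]
top newkit_mid [(0.75, [153, 176, 182, 206]), (0.73, [186, 221, 214, 240]), (0.67, [202, 158, 329, 200]), (0.64, [302, 216, 374, 264]), (0.51, [369, 142, 397, 173])]
top lane [(0.93, [206, 157, 330, 196])]
top tray [(0.85, [302, 217, 375, 263]), (0.49, [146, 214, 175, 246]), (0.22, [207, 159, 328, 196])]
top bigcarton_mid [(0.88, [146, 214, 174, 247]), (0.17, [204, 158, 326, 200])]
top freezerbox_mid [(0.88, [228, 214, 255, 250])]
top bottle_mid [(0.55, [353, 234, 374, 252])]
```

Candidates for newkit in the top view: (200,230) is brown, small and in the row between the big carton (157,230) and the freezer box (241,231), so it fits. (169,190) is the yellow look-alike, so it stays. I'll confirm this in an enlarged crop.

```bash
python3 - <<'E'
import cv2
t=cv2.imread('pics/top0.png'); s=cv2.imread('pics/side0.png')
def c(im,x0,y0,x1,y1,f,n): cv2.imwrite(n,cv2.resize(im[y0:y1,x0:x1],None,fx=f,fy=f,interpolation=cv2.INTER_CUBIC))
c(t,130,205,265,255,5.9,'pics/t_new.png')
c(t,200,150,340,205,5.7,'pics/t_lane.png')
c(s,155,130,255,225,6,'pics/s_new.png')
c(s,235,140,335,250,5.4,'pics/s_lane.png')
c(t,295,205,385,270,8,'pics/t_tray.png')
c(s,240,235,330,320,7,'pics/s_tray.png')
E
```

```text
(no output)
```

View pics/t_new.png

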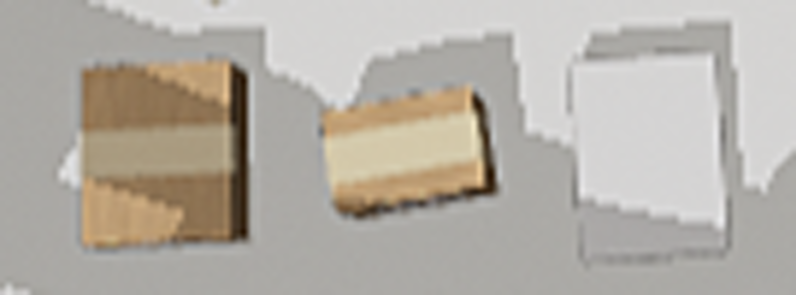

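View pics/t_lane.png

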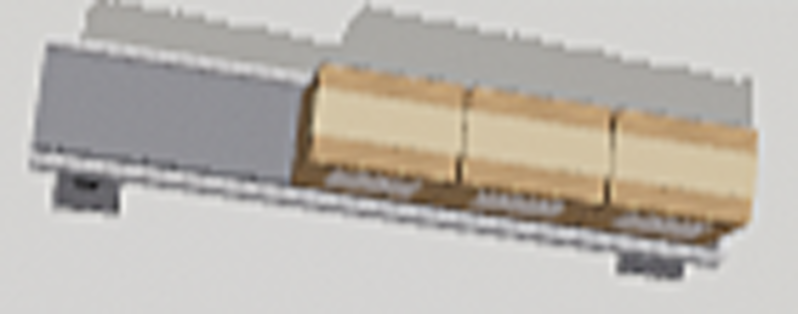

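View pics/s_new.png

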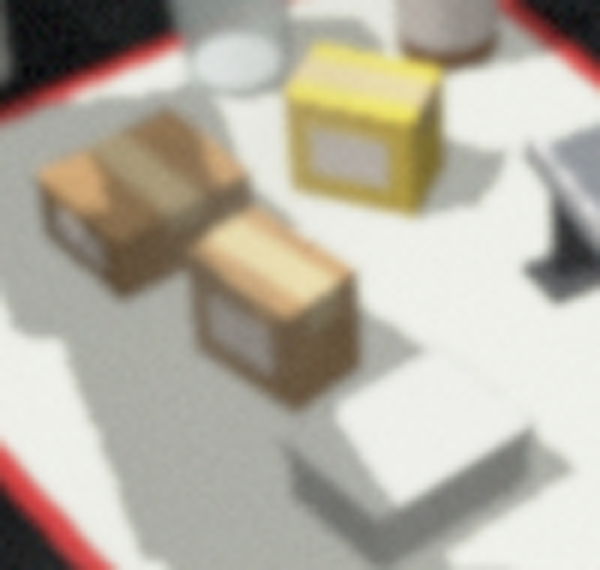

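View pics/s_lane.png

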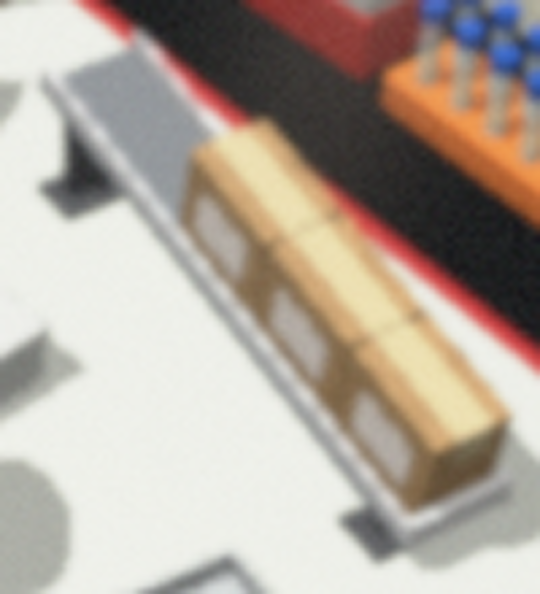

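View pics/t_tray.png

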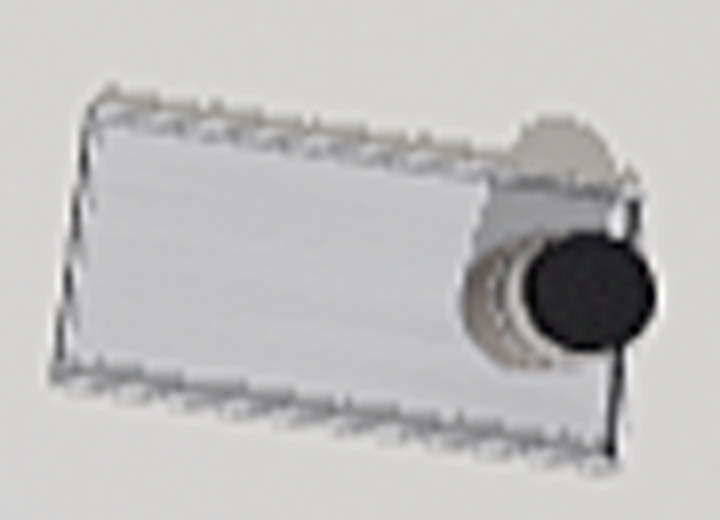

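View pics/s_tray.png

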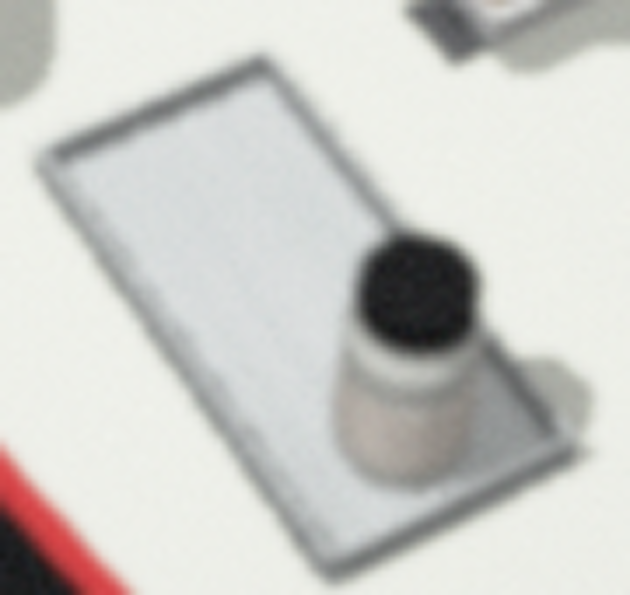

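The crops confirm the brown carton at top (200,230), side (201,181) as newkit. The lane file is at side (272..330, 165..234), and kit1 is at the low right end. Next I'll fit the poses from the corners in both views.

```bash
cat > h.py <<'E'
import numpy as np, cv2
from scipy.spatial.transform import Rotation as R
from scipy.optimize import least_squares
from bench import telemetry, viewer, ticket, nets, ctrl
def Rq(q): return R.from_quat([q[1],q[2],q[3],q[0]])
C={c:viewer.get_calibration(c) for c in("side","top")}
def proj(c,P):
    k=C[c]; p=Rq(k['orientation']).inv().apply(np.atleast_2d(P)-k['origin'])
    p=p*[1,-1,-1]; u=p@k['K'].T; return u[:,:2]/u[:,2:]
def px(pts,o,f): return (np.array(pts,float)+.5)/f-.5+np.array(o)
def fit(res,x0):
    s=least_squares(res,x0,loss='soft_l1',x_scale='jac'); return s
def box(o,yaw,half,P,tilt=0):
    return np.array(o)+(R.from_euler('z',yaw)*R.from_euler('x',tilt)).apply(np.array(P)*half)
T8=np.radians(8)
def lanept(L,s,h,x=0): # s along slope from the stop foot, h normal, lane (x,y,yaw)
    s,h,x=np.broadcast_arrays(s,h,x)
    p=np.stack([x, -.2+s*np.cos(T8)-h*np.sin(T8), .03+s*np.sin(T8)+h*np.cos(T8)],-1)
    return R.from_euler('z',L[2]).apply(p)+[L[0],L[1],0]
E
cat > m.py <<'E'
from h import *
K=np.array([.028,.042,.039])
tn=px([(322,112),(472,88),(489,180),(333,197)],(130,205),5.9)
sn=px([(190,250),(250,207),(355,272),(293,320),(197,350),(297,408),(357,365)],(155,130),6)
# corner signs (x,y,z): world yaw small: +y=left in top img, +x=up
A=[(1,1,1),(1,-1,1),(-1,-1,1),(-1,1,1)]
B=[(-1,1,1),(1,1,1),(1,-1,1),(-1,-1,1),(-1,1,-1),(-1,-1,-1),(1,-1,-1)]
f=lambda v:np.r_[(proj('top',box([v[0],v[1],.039],v[2],K,A))-tn).ravel(),(proj('side',box([v[0],v[1],.039],v[2],K,B))-sn).ravel()]
s=fit(f,[.3,.25,.1]); print('new',s.x.round(4),np.degrees(s.x[2]),s.fun.reshape(-1,2).round(1).tolist())
# lane file
tl=px([(320,65),(757,130),(748,222),(463,92),(458,180),(612,115),(605,200)],(200,150),5.7)
sl=px([(193,155),(263,120),(507,415),(433,455),(413,508),(497,465),(270,245),(340,213),(352,345),(425,313)],(235,140),5.4)
def g(v):
    L=v[:3];a=v[3];w=.028;H=.078
    e=a+np.array([0,.084,.085,.086+.084-.0,.17+.001,.256]); 
    b1=a+.085; b2=a+.171; b3=a+.256
    pt=lambda s,x,h=H: lanept(L,s,h,x)
    t=np.array([pt(b3,w),pt(a,w),pt(a,-w),pt(b2,w),pt(b2,-w),pt(b1,w),pt(b1,-w)])
    q=np.array([pt(b3,-w),pt(b3,w),pt(a,w),pt(a,-w),pt(a,-w,.019),pt(a,w,.019),pt(b2,-w),pt(b2,w),pt(b1,-w),pt(b1,w)])
    return np.r_[(proj('top',t)-tl).ravel(),(proj('side',q)-sl).ravel()]
s=fit(lambda v:g(np.r_[v,0]),[.5,.1,-.1]); print('lane',s.x.round(4),np.degrees(s.x[2]),s.fun.reshape(-1,2).round(1).tolist())
L=s.x
print('kit centres',lanept(L,[.042,.128,.214],.039).round(4).tolist())
tt=px([(100,95),(635,190),(610,460),(55,375)],(295,205),8)
st=px([(40,165),(262,60),(580,450),(330,575)],(240,235),7)
W=np.array([.06,.12,.011])
f=lambda v:np.r_[(proj('top',box([v[0],v[1],.011],v[2],W,A))-tt).ravel(),(proj('side',box([v[0],v[1],.011],v[2],W,[(-1,1,1),(1,1,1),(1,-1,1),(-1,-1,1)]))-st).ravel()]
s=fit(f,[.3,-.2,-.1]); print('tray',s.x.round(4),np.degrees(s.x[2]),s.fun.reshape(-1,2).round(1).tolist())
E
python3 m.py
```

```text
new [0.4296 0.2075 0.1889] 10.822954446927724 [[-0.3, -0.5], [-0.1, -1.0], [-0.2, 0.3], [0.4, 2.1], [-0.9, 0.2], [0.9, -0.5], [0.6, -0.7], [-0.8, -0.4], [-0.2, 0.1], [-0.2, 1.5], [1.2, 0.4]]
lane [ 0.6112 -0.0159 -0.1029] -5.895544217597304 [[-0.2, -0.3], [0.0, -0.2], [0.3, 0.4], [0.7, -1.1], [-0.1, 0.4], [0.4, -1.3], [0.1, 0.6], [-1.2, -1.0], [-0.1, -0.2], [1.1, -0.2], [0.2, -0.6], [0.5, 0.8], [-0.8, 1.8], [-1.1, -0.1], [0.2, -0.3], [-0.9, 0.2], [0.1, -0.5]]
kit centres [[0.5944, -0.1789, 0.0745], [0.6031, -0.0942, 0.0864], [0.6119, -0.0095, 0.0984]]
tray [ 0.402  -0.2651 -0.151 ] -8.65078694005776 [[-0.1, 0.7], [2.5, -0.0], [2.0, 1.5], [0.8, 0.7], [-0.6, -2.7], [1.4, -2.1], [0.1, -1.2], [-0.2, -1.1]]
```

```bash
cat >> m.py <<'E'
tray=s.x
fs={}
def cub(fn): 
    return [[fn(-1,-1,z),fn(1,-1,z),fn(1,1,z),fn(-1,1,z),fn(-1,-1,z)] for z in(-1,1)]
new=[.4296,.2075,.1889]
pl=cub(lambda x,y,z: box([new[0],new[1],.039],new[2],K,[x,y,z]))
for a in(0,.086,.172): pl+=cub(lambda x,y,z: lanept(L,a+.042+.042*y,.039+.039*z,.028*x))
pl+=cub(lambda x,y,z: lanept(L,.205+.205*y,0,.033*x))
pl+=cub(lambda x,y,z: box([tray[0],tray[1],.011],tray[2],W,[x,y,z]))
for c,f,r in(('top',4,(140,150,380,270)),('side',4,(155,130,335,325))):
    im=cv2.imread(f'pics/{c}0.png')[r[1]:r[3],r[0]:r[2]]; f=800/(r[2]-r[0]) if c=='top' else 600/(r[3]-r[1])*.99
    im=cv2.resize(im,None,fx=f,fy=f,interpolation=cv2.INTER_CUBIC)
    for p in pl:
        q=(proj(c,np.array(p))-[r[0],r[1]]+.5)*f-.5
        cv2.polylines(im,[q.round().astype(np.int32)],False,(255,0,0),1)
    cv2.imwrite(f'pics/ov_{c}.png',im)
E
python3 m.py >/dev/null
```

```text
(no output)
```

View pics/ov_top.png

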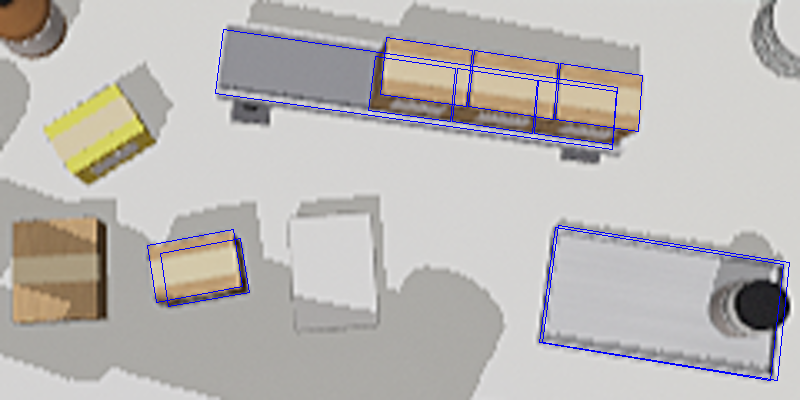

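View pics/ov_side.png

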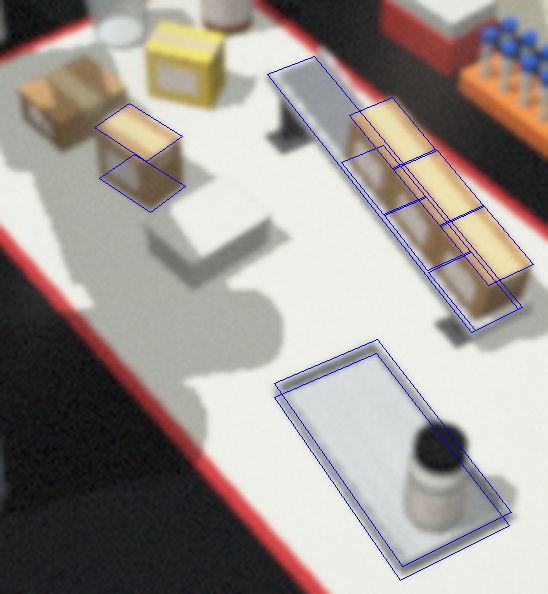

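```bash
cat >> h.py <<'E'
L=np.array([.6112,-.0159,-.1029]); NEW=np.array([.4296,.2075,.1889]); TRAY=np.array([.402,-.2651,-.151])
def lane_R(): return R.from_euler('z',L[2])*R.from_euler('x',T8)*R.from_matrix(np.diag([1.,-1,-1]))
def flat_R(yaw): return R.from_euler('z',yaw)*R.from_matrix(np.diag([1.,-1,-1]))
def go(p,Rt,name=''):
    o=telemetry.get_obs(); R0=Rq(o['eef_rot'])
    d=R0.inv().apply(np.array(p)-o['eef_pos']); rv=np.degrees((R0.inv()*Rt).as_rotvec())
    print(name,'t',round(o['time_s'],2),'target',np.round(p,4),'shift mm',(d*1e3).round(1),'rv',rv.round(2),'F',o['wrist_force'].round(1),'open',round(o['opening'],3))
E
python3 - <<'E'
from h import *
go(lanept(L,.042,.16),lane_R(),'pre')
E
```

```text
pre t 0.8 target [ 0.5926 -0.1956  0.1943] shift mm [-611.2  623.     6.6] rv [ 6.62  5.65 80.81] F [-0.8  0.3  0.1] open 1.002
```

Emit:
step_arm --plan '[[[0,0,-0.05],[0,0,0]],[[-0.03,0.03,-0.07],[0,0,8]],[[-0.06,0.06,-0.07],[0,0,16]],[[-0.09,0.09,-0.07],[0,0,24]],[[-0.12,0.12,-0.07],[0,0,32]]]' --fingers 100

```text
time_s: 1.3
eef_pos: [0.2337, 0.4074, 0.2712]
eef_rot: [-0.0, 0.931, 0.365, 0.0]
wrist_force: [1.0, 0.2, -0.3]
opening: 1.002
```

```bash
python3 - <<'E'
from h import *
go(lanept(L,.042,.2),lane_R(),'pre')
E
```

```text
pre t 1.3 target [ 0.5921 -0.2012  0.2339] shift mm [-150.3  690.1   37.3] rv [ 7.5   3.34 48.59] F [ 1.   0.2 -0.3] open 1.002
```

Emit:
step_arm --plan '[[[-0.01,0.045,0],[0,0,4]],[[-0.02,0.09,0],[0,0,8]],[[-0.03,0.138,0],[0,0,12]],[[-0.04,0.184,0],[0,0,16]],[[-0.05,0.23,0],[0,0,20]]]'

```text
time_s: 1.8
eef_pos: [0.3544, 0.2048, 0.2713]
eef_rot: [-0.0, 0.98, 0.199, 0.001]
wrist_force: [0.9, 0.9, -0.6]
opening: 1.001
```

Emit:
step_arm --plan '[[[0.005,0.045,0],[0,0,4]],[[0.01,0.09,0],[0,0,8]],[[0.015,0.138,0],[0,0,12]],[[0.02,0.184,0],[0,0,16]],[[0.03,0.23,0],[0,0,20]]]'

```text
time_s: 2.3
eef_pos: [0.472, 0.0046, 0.2713]
eef_rot: [0.0, 1.0, 0.025, 0.0]
wrist_force: [1.1, 1.0, 0.5]
opening: 0.997
```

```bash
python3 - <<'E'
from h import *
go(lanept(L,.042,.2),lane_R(),'pre')
E
```

```text
pre t 2.3 target [ 0.5921 -0.2012  0.2339] shift mm [109.7 211.4  37.5] rv [7.99 0.56 8.73] F [1.1 1.  0.5] open 0.997
```

Emit:
step_arm --plan '[[[0.022,0.042,0.007],[1.6,0.1,1.7]],[[0.044,0.084,0.015],[3.2,0.2,3.4]],[[0.066,0.127,0.022],[4.8,0.3,5.2]],[[0.088,0.17,0.03],[6.4,0.4,7]],[[0.11,0.211,0.0375],[8,0.56,8.7]]]'

```text
time_s: 2.8
eef_pos: [0.5933, -0.2004, 0.233]
eef_rot: [-0.07, 0.996, -0.05, 0.003]
wrist_force: [1.1, 0.2, 0.2]
opening: 1.002
```

Emit:
step_arm --plan '[[[0,0,0],[0,0,0]],[[0,0,0],[0,0,0]]]'

```text
time_s: 3.0
eef_pos: [0.5921, -0.1993, 0.2316]
eef_rot: [-0.071, 0.996, -0.05, 0.002]
wrist_force: [-0.2, 0.3, 0.8]
opening: 1.002
```

```bash
python3 - <<'E'
from h import *
go(lanept(L,.042,.1),lane_R(),'pre')
for c in("side","top"):
    im=viewer.camera(c); cv2.imwrite(f"pics/{c}1.png",im[...,::-1])
s=cv2.imread('pics/side1.png')[110:260,220:370]; t=cv2.imread('pics/top1.png')[140:240,230:380]
cv2.imwrite('pics/c1.png',np.hstack([cv2.resize(s,(450,450),interpolation=2),cv2.resize(t,(350,233),interpolation=2)[:450] if 0 else cv2.copyMakeBorder(cv2.resize(t,(350,233),interpolation=2),0,217,0,0,0)]))
E
```

```text
pre t 3.0 target [ 0.5935 -0.1873  0.1349] shift mm [ 0.5  1.7 97.5] rv [-0.1   0.22  0.1 ] F [-0.2  0.3  0.8] open 1.002
```

View pics/c1.png

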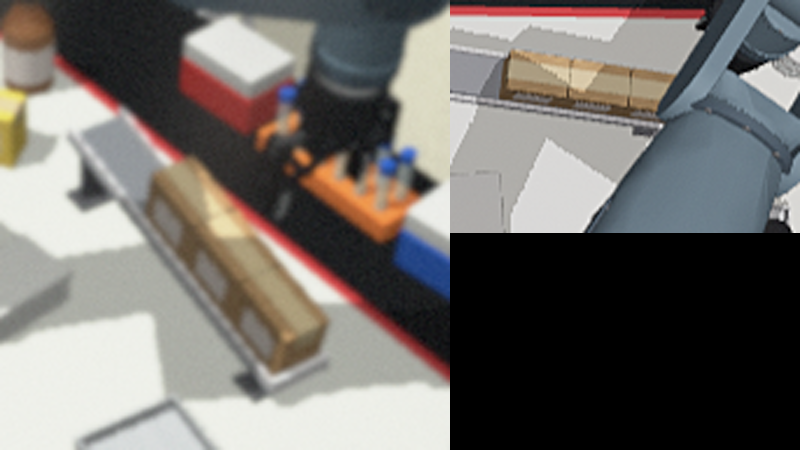

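The side crop shows the gripper above the low end of the lane, with the three cartons undisturbed. Descending.

Emit:
step_arm --plan '[[[0,0.002,0.03],[0,0.2,0]],[[0,0.002,0.06],[0,0.2,0]],[[0,0.002,0.09],[0,0.2,0]],[[0,0.002,0.115],[0,0.2,0]],[[0,0.002,0.115],[0,0.2,0]]]'

```text
time_s: 3.6
eef_pos: [0.5915, -0.1808, 0.1168]
eef_rot: [-0.071, 0.996, -0.048, 0.002]
wrist_force: [-1.3, 0.8, -0.9]
opening: 1.0
```

```bash
python3 - <<'E'
from h import *
go(lanept(L,.042,.039),lane_R(),'grasp')
im=viewer.camera('side'); cv2.imwrite("pics/side2.png",im[...,::-1])
s=cv2.imread('pics/side2.png')[140:260,240:360]
cv2.imwrite('pics/c2.png',cv2.resize(s,(600,600),interpolation=2))
E
```

```text
grasp t 3.6 target [ 0.5944 -0.1789  0.0745] shift mm [ 2.7  3.8 42.2] rv [-0.15  0.18  0.35] F [-1.3  0.8 -0.9] open 1.0
```

View pics/c2.png

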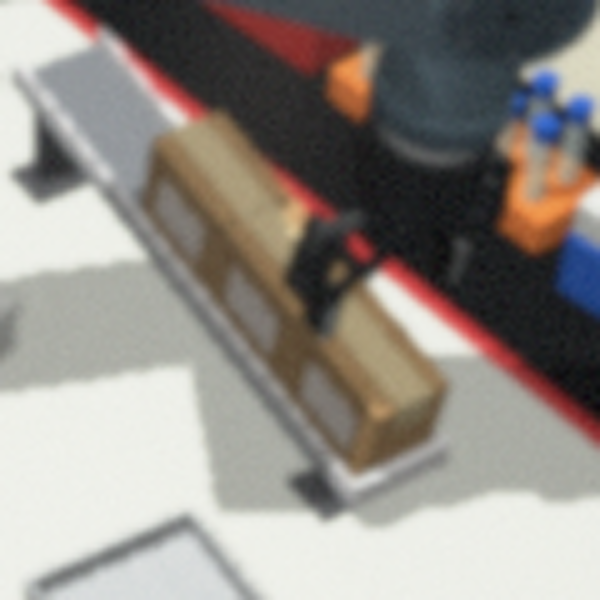

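```bash
python3 - <<'E'
from h import *
o=telemetry.get_obs(); Rt=Rq(o['eef_rot']);p=o['eef_pos']
for n,d in dict(tcp=(0,0,0),near_tip=(-.043,0,.0-.005),far_tip=(.043,0,-.005),near_back=(-.057,0,-.005)).items():
    print(n,((proj('side',p+Rt.apply(d))-[240,140]+.5)*5).round(),)
for s in(0,.084,.17): print(((proj('side',lanept(L,s,.078,np.array([-.028,.028])))-[240,140]+.5)*5).round().tolist())
E
```

```text
tcp [[371. 344.]]
near_tip [[316. 366.]]
far_tip [[428. 313.]]
near_back [[297. 375.]]
[[377.0, 419.0], [451.0, 384.0]]
[[298.0, 322.0], [370.0, 289.0]]
[[221.0, 228.0], [292.0, 197.0]]
```

```bash
python3 - <<'E'
from h import *
im=viewer.camera('top'); cv2.imwrite("pics/top2.png",im[...,::-1])
s=cv2.imread('pics/side2.png')[165:240,275:375]
cv2.imwrite('pics/c3.png',cv2.resize(s,(800,600),interpolation=2))
t=cv2.imread('pics/top2.png')[140:230,230:350]
cv2.imwrite('pics/c4.png',cv2.resize(t,(800,600),interpolation=2))
E
```

```text
(no output)
```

View pics/c3.png

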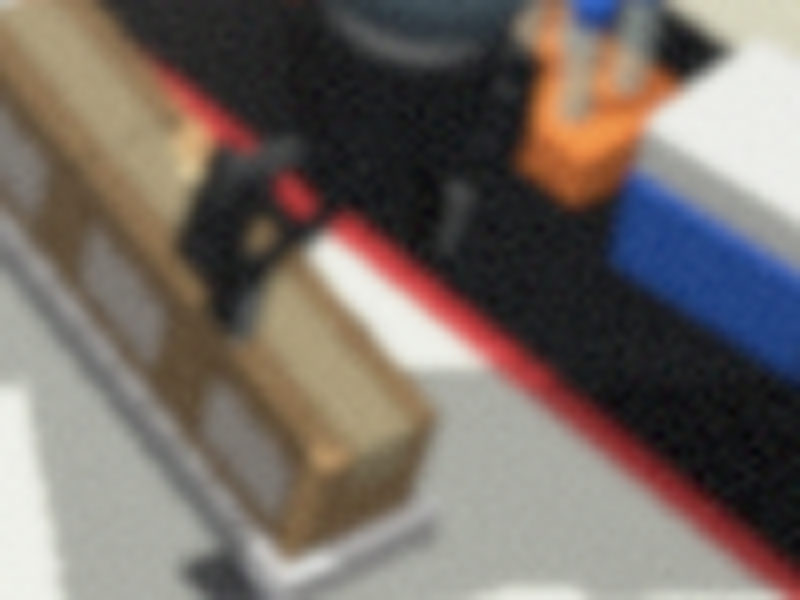

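View pics/c4.png

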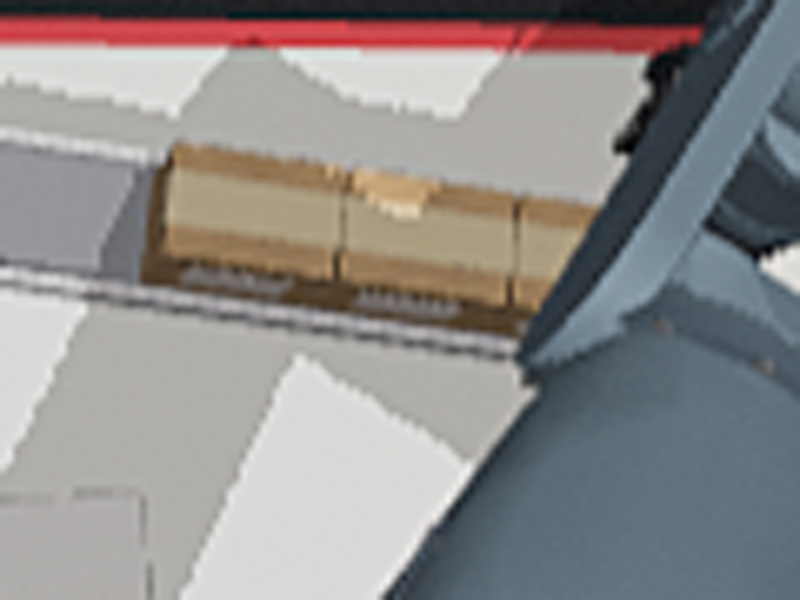

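```bash
python3 - <<'E'
from h import *
o=telemetry.get_obs(); Rt=Rq(o['eef_rot']);p=o['eef_pos']; print(p)
for z in (-.03,-.02,-.01,0,.008):
    print(z,[proj('side',p+Rt.apply((x,0,z)))[0].round(1).tolist() for x in(-.057,-.043,.043,.057)])
s1=cv2.imread('pics/side1.png')[140:215,275:375]
s1=cv2.resize(s1,(800,600),interpolation=2)
p1=np.array([.5921,-.1993,.2316])
for x in(-.043,.043):
  for z,c in((-.03,(0,255,0)),(-.005,(0,0,255))):
    q=(proj('side',p1+Rt.apply((x,0,z)))[0]-[275,140]+.5)*8; cv2.circle(s1,tuple(int(v) for v in q),5,c,2)
cv2.imwrite('pics/c5.png',s1)
E
```

```text
[ 0.59417205 -0.18322982  0.1208253 ]
-0.03 [[300.9, 209.1], [304.6, 207.3], [327.3, 196.7], [330.9, 195.0]]
-0.02 [[300.3, 211.1], [304.1, 209.3], [326.6, 198.8], [330.2, 197.1]]
-0.01 [[299.8, 213.1], [303.6, 211.4], [326.0, 200.8], [329.6, 199.1]]
0 [[299.3, 215.1], [303.0, 213.3], [325.4, 202.8], [328.9, 201.1]]
0.008 [[298.9, 216.7], [302.6, 214.9], [324.9, 204.4], [328.4, 202.7]]
```

View pics/c5.png

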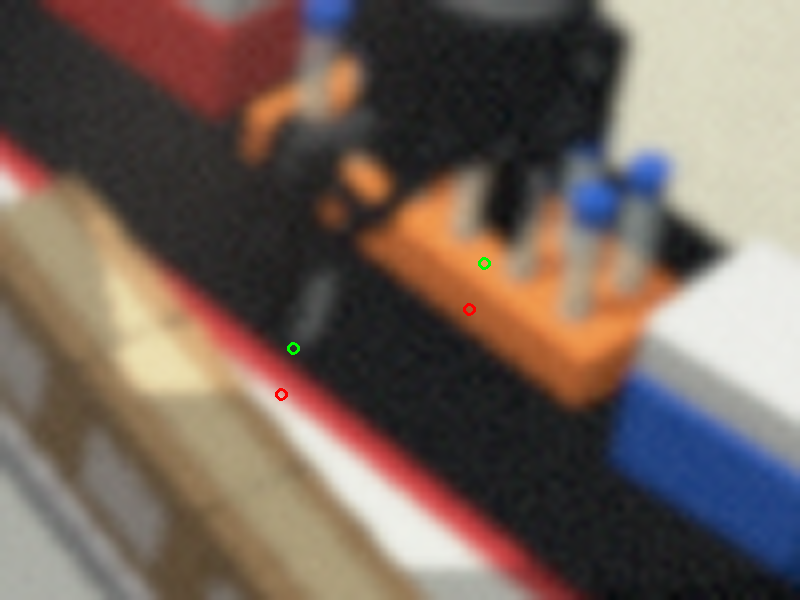

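```bash
python3 - <<'E'
from h import *
print([(a,getattr(ctrl,a)) for a in dir(ctrl) if a[0]!='_'],[a for a in dir(telemetry) if a[0]!='_'])
for i in range(3):
    o=telemetry.get_obs(); print(o['time_s'],o['eef_pos'],o['q'].round(4))
E
```

```text
[('MotionError', <class 'bench.MotionError'>), ('tip_reach', 0.008)] ['get_obs']
3.7 [ 0.59417205 -0.18322982  0.1208253 ] [-0.5623  0.3853  1.5267  0.1312  1.2912 -0.5053]
3.7 [ 0.59417205 -0.18322982  0.1208253 ] [-0.5623  0.3853  1.5267  0.1312  1.2912 -0.5053]
3.7 [ 0.59417205 -0.18322982  0.1208253 ] [-0.5623  0.3853  1.5267  0.1312  1.2912 -0.5053]
```

Emit:
step_arm --plan '[[[0,0,0],[0,0,0]]]'

```text
time_s: 3.8
eef_pos: [0.5952, -0.1845, 0.1221]
eef_rot: [-0.069, 0.996, -0.049, 0.007]
wrist_force: [0.3, -0.4, 0.4]
opening: 1.002
```

```bash
python3 - <<'E'
from h import *
go(lanept(L,.042,.039),lane_R(),'grasp')
E
```

```text
grasp t 3.8 target [ 0.5944 -0.1789  0.0745] shift mm [-1.7  1.1 47.9] rv [ 0.1  -0.33  0.32] F [ 0.3 -0.4  0.4] open 1.002
```

Emit:
step_arm --plan '[[[0,0,0],[0,0,0]]]'

```text
time_s: 3.9
eef_pos: [0.595, -0.1848, 0.1216]
eef_rot: [-0.069, 0.996, -0.049, 0.006]
wrist_force: [0.9, -0.0, 0.3]
opening: 1.003
```

```bash
python3 - <<'E'
from h import *
go(lanept(L,.042,.039),lane_R(),'grasp')
E
```

```text
grasp t 3.9 target [ 0.5944 -0.1789  0.0745] shift mm [-1.5  0.7 47.5] rv [ 0.09 -0.31  0.27] F [ 0.9 -0.   0.3] open 1.003
```

Emit:
step_arm --plan '[[[-0.001,0.001,0.015],[0,0,0.2]],[[-0.001,0.001,0.03],[0,0,0.2]],[[-0.001,0.001,0.042],[0,-0.2,0.2]],[[-0.001,0.001,0.047],[0,-0.2,0.2]],[[-0.001,0.001,0.047],[0,-0.2,0.2]]]'

```text
time_s: 4.4
eef_pos: [0.5925, -0.1778, 0.0707]
eef_rot: [-0.071, 0.996, -0.051, 0.001]
wrist_force: [0.1, -0.3, -0.8]
opening: 1.002
```

Emit:
step_arm --plan '[[[0,0,0],[0,0,0]]]'

```text
time_s: 4.5
eef_pos: [0.5936, -0.1786, 0.0724]
eef_rot: [-0.07, 0.996, -0.051, 0.003]
wrist_force: [-0.1, -0.7, 0.8]
opening: 1.004
```

```bash
python3 - <<'E'
from h import *
go(lanept(L,.042,.039),lane_R(),'grasp')
im=viewer.camera('side'); cv2.imwrite("pics/side3.png",im[...,::-1])
s=cv2.imread('pics/side3.png')[165:240,275:375]
cv2.imwrite('pics/c6.png',cv2.resize(s,(800,600),interpolation=2))
E
```

```text
grasp t 4.5 target [ 0.5944 -0.1789  0.0745] shift mm [ 0.8 -0.1 -2. ] rv [-0.02  0.09  0.04] F [-0.1 -0.7  0.8] open 1.004
```

View pics/c6.png

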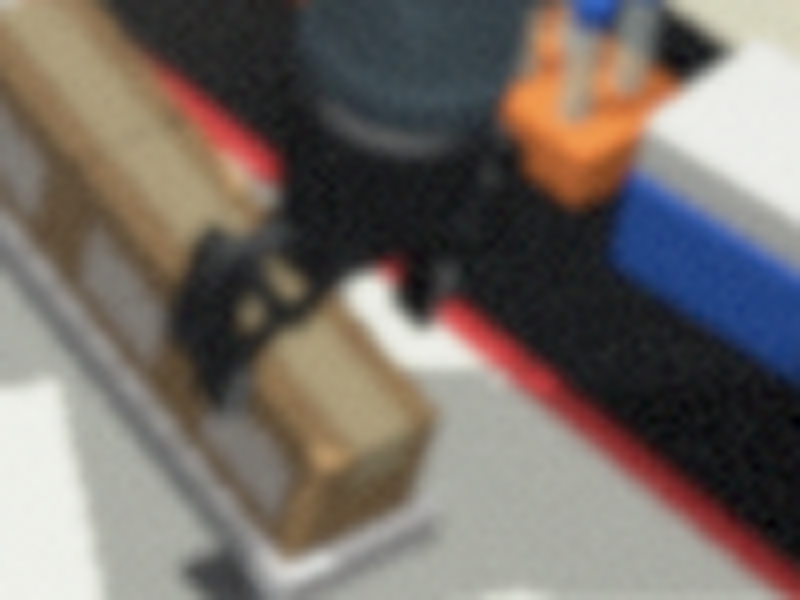

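```bash
python3 - <<'E'
from h import *
Rt=lane_R()
for p,n,f in (((.5936,-.1786,.0724),(303.3,215.1),(328.75,205)),((.594,-.182,.119),(305,207),(331.3,197)) ):
    s=least_squares(lambda v:np.r_[proj('side',np.array(p)+Rt.apply((-v[0],v[1],v[2])))[0]-n,proj('side',np.array(p)+Rt.apply((v[0],v[1],v[2])))[0]-f],[.04,0,0])
    print(s.x.round(4),s.fun.round(2))
E
```

```text
[ 0.0474  0.008  -0.0511] [ 0.34  0.72 -0.35 -0.74]
[ 0.048   0.0095 -0.0418] [ 0.39  0.85 -0.4  -0.87]
```

Emit:
step_arm --plan '[[[0.001,0,0.005],[0,0,0]],[[0.001,0,0.005],[0,0,0]],[[0.001,0,0.005],[0,0,0]],[[0.001,0,0.005],[0,0,0]]]' --fingers 80

```text
time_s: 4.95
eef_pos: [0.5946, -0.1781, 0.0678]
eef_rot: [-0.07, 0.996, -0.051, 0.003]
wrist_force: [-0.1, -0.3, 0.2]
opening: 0.8
```

```bash
python3 - <<'E'
from h import *
go(lanept(L,.042,.035),lane_R(),'grasp')
im=viewer.camera('side'); cv2.imwrite("pics/side4.png",im[...,::-1])
s=cv2.imread('pics/side4.png')[165:240,275:375]
cv2.imwrite('pics/c7.png',cv2.resize(s,(800,600),interpolation=2))
E
```

```text
grasp t 4.95 target [ 0.5944 -0.1783  0.0705] shift mm [-0.2 -0.1 -2.8] rv [-0.    0.07  0.03] F [-0.1 -0.3  0.2] open 0.8
```

View pics/c7.png

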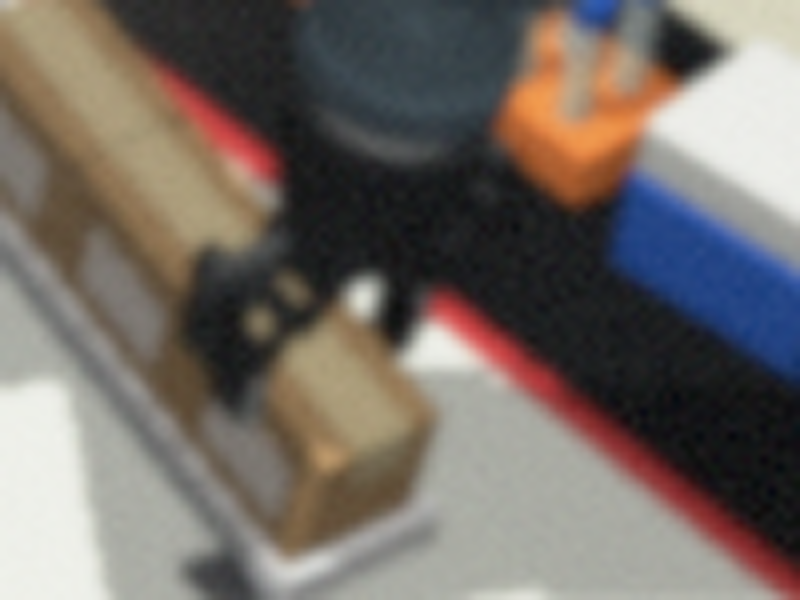

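Emit:
step_arm --plan '[[[0,0,0.003],[0,0,0]],[[0,0,0.005],[0,0,0]],[[0,0,0.005],[0,0,0]]]' --fingers 70

```text
time_s: 5.3
eef_pos: [0.5943, -0.1771, 0.0621]
eef_rot: [-0.07, 0.996, -0.051, 0.003]
wrist_force: [-0.2, -0.2, -0.1]
opening: 0.698
```

Emit:
step_arm --plan '[[[0,0,0],[0,0,0]],[[0,0,0],[0,0,0]],[[0,0,0],[0,0,0]],[[0,0,0],[0,0,0]]]' --fingers 50

```text
time_s: 5.7
eef_pos: [0.5948, -0.1775, 0.0628]
eef_rot: [-0.07, 0.996, -0.051, 0.003]
wrist_force: [0.9, -0.2, 1.4]
opening: 0.64
```

```bash
python3 - <<'E'
from h import *
go(lanept(L,.042,.03),lane_R(),'grasp')
im=viewer.camera('side'); cv2.imwrite("pics/side5.png",im[...,::-1])
s=cv2.imread('pics/side5.png')[165:240,275:375]
cv2.imwrite('pics/c8.png',cv2.resize(s,(800,600),interpolation=2))
E
```

```text
grasp t 5.7 target [ 0.5945 -0.1776  0.0656] shift mm [-0.3 -0.2 -2.7] rv [0.   0.05 0.03] F [ 0.9 -0.2  1.4] open 0.64
```

View pics/c8.png

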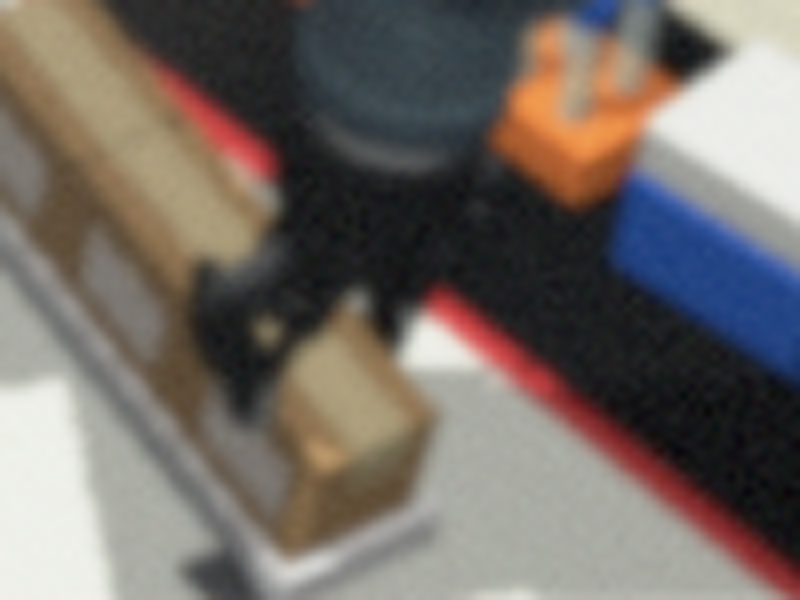

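Emit:
step_arm --plan '[[[0,0,0],[0,0,0]],[[0,0,-0.004],[0,0,0]],[[0,0,-0.01],[0,0,0]],[[0,0,-0.018],[0,0,0]],[[0,0,-0.026],[0,0,0]]]' --fingers 30

```text
time_s: 6.25
eef_pos: [0.5942, -0.181, 0.0891]
eef_rot: [-0.07, 0.996, -0.051, 0.003]
wrist_force: [0.5, 0.2, -1.6]
opening: 0.637
```

```bash
python3 - <<'E'
from h import *
go(lanept(L,.042,.03),lane_R(),'grasp')
im=viewer.camera('side'); cv2.imwrite("pics/side6.png",im[...,::-1])
s=cv2.imread('pics/side6.png')[165:240,275:375]
cv2.imwrite('pics/c9.png',cv2.resize(s,(800,600),interpolation=2))
E
```

```text
grasp t 6.25 target [ 0.5945 -0.1776  0.0656] shift mm [-0.  -0.  23.7] rv [-0.01  0.09  0.04] F [ 0.5  0.2 -1.6] open 0.637
```

View pics/c9.png

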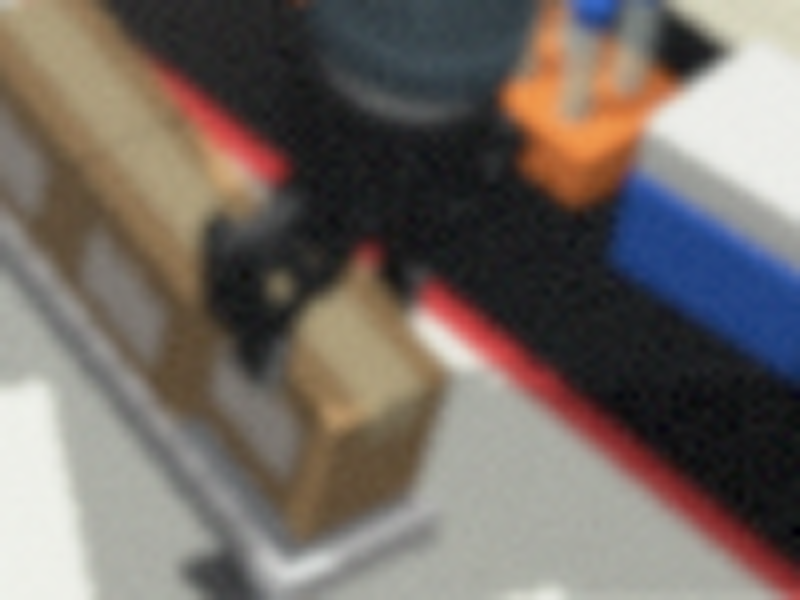

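Emit:
step_arm --plan '[[[0,0,-0.015],[0,0,0]],[[0,0,-0.035],[0,0,0]],[[0,0,-0.055],[0,0,0]],[[0,0,-0.075],[0,0,0]],[[0,0,-0.08],[0,0,0]]]'

```text
time_s: 6.8
eef_pos: [0.5947, -0.1933, 0.1713]
eef_rot: [-0.068, 0.996, -0.051, 0.005]
wrist_force: [-0.2, -0.6, -1.5]
opening: 0.643
```

```bash
cat >> h.py <<'E'
def traypt(y,z,x=0): return R.from_euler('z',TRAY[2]).apply([x,y,z])+[TRAY[0],TRAY[1],0]
E
python3 - <<'E'
from h import *
go(traypt(.06,.12),flat_R(TRAY[2]),'tray')
E
```

```text
tray t 6.8 target [ 0.411  -0.2058  0.12  ] shift mm [-181.7   37.8   45.9] rv [-7.88 -0.01  2.79] F [-0.2 -0.6 -1.5] open 0.643
```

Emit:
step_arm --plan '[[[-0.03,0.006,0],[-1.6,0,0.6]],[[-0.065,0.014,0.005],[-3.2,0,1.1]],[[-0.1,0.022,0.01],[-4.8,0,1.7]],[[-0.135,0.03,0.018],[-6.4,0,2.2]],[[-0.165,0.035,0.028],[-7.9,0,2.8]]]'

```text
time_s: 7.3
eef_pos: [0.4242, -0.2057, 0.1349]
eef_rot: [-0.0, 0.997, -0.076, -0.002]
wrist_force: [0.3, -0.1, -1.6]
opening: 0.642
```

Emit:
step_arm --plan '[[[-0.017,0,0.01],[0,0,0]],[[-0.017,0,0.01],[0,0,0]],[[-0.017,0,0.01],[0,0,0]],[[-0.017,0,0.01],[0,0,0]]]'

```text
time_s: 7.7
eef_pos: [0.4104, -0.2039, 0.1262]
eef_rot: [-0.001, 0.997, -0.075, -0.001]
wrist_force: [0.0, 0.1, -2.0]
opening: 0.643
```

```bash
python3 - <<'E'
from h import *
go(traypt(.06,.06),flat_R(TRAY[2]),'tray')
for c in("side","top"):
    im=viewer.camera(c); cv2.imwrite(f"pics/{c}7.png",im[...,::-1])
s=cv2.imread('pics/side7.png')[150:325,225:385]
cv2.imwrite('pics/c10.png',cv2.resize(s,None,fx=3.4,fy=3.4,interpolation=2))
E
```

```text
tray t 7.7 target [ 0.411  -0.2058  0.06  ] shift mm [ 1.1  1.8 66.2] rv [-0.06  0.18  0.02] F [ 0.   0.1 -2. ] open 0.643
```

View pics/c10.png

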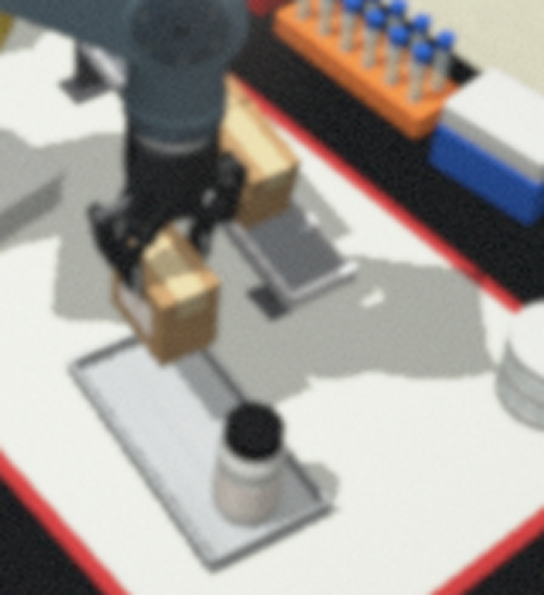

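View pics/top7.png

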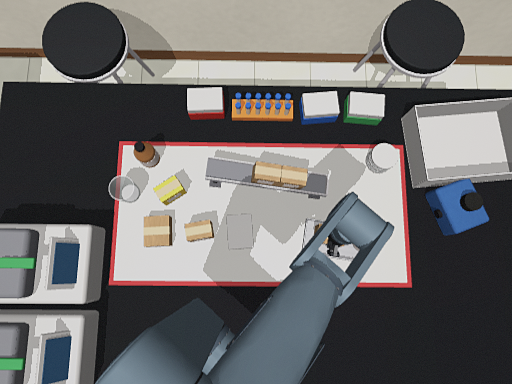

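```bash
python3 - <<'E'
from h import *
o=telemetry.get_obs(); Rt=Rq(o['eef_rot']); p=o['eef_pos']
r=(225,150);f=6
s=cv2.imread('pics/side7.png')[220:300,245:325]; r=(245,220); f=7
s=cv2.resize(s,None,fx=f,fy=f,interpolation=2)
for zz in(.0273,.0273-.078):
    q=p+Rt.apply([(-.028,-.042,zz),(.028,-.042,zz),(.028,.042,zz),(-.028,.042,zz)])
    cv2.polylines(s,[((proj('side',q)-r+.5)*f).astype(np.int32)],True,(255,0,0),1)
q=traypt(0,.022)
q=np.array([traypt(a,.022,b) for a,b in((.12,-.06),(.12,.06),(-.12,.06),(-.12,-.06))])
cv2.polylines(s,[((proj('side',q)-r+.5)*f).astype(np.int32)],True,(0,0,255),1)
cv2.imwrite('pics/c11.png',s)
E
```

```text
(no output)
```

View pics/c11.png

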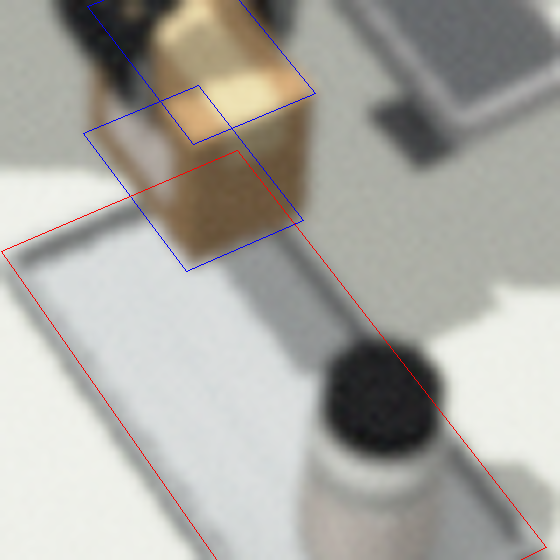

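The held carton matches the prediction to about 3 mm, with its near bottom corner at crop (190,262) against (187,271) predicted. It hangs upright over the free half of the tray. Lowering.

Emit:
step_arm --plan '[[[0.001,0.002,0.02],[0,0.2,0]],[[0.001,0.002,0.045],[0,0.2,0]],[[0.001,0.002,0.065],[0,0.2,0]],[[0.001,0.002,0.078],[0,0.2,0]],[[0.001,0.002,0.08],[0,0.2,0]]]'

```text
time_s: 8.3
eef_pos: [0.4089, -0.2044, 0.0438]
eef_rot: [-0.002, 0.997, -0.075, -0.002]
wrist_force: [-0.5, -0.2, -1.6]
opening: 0.648
```

Emit:
step_arm --plan '[[[0,0,0.002],[0,0,0]],[[0,0,0.004],[0,0,0]],[[0,0,0.006],[0,0,0]],[[0,0,0.008],[0,0,0]]]'

```text
time_s: 8.7
eef_pos: [0.4099, -0.2055, 0.0378]
eef_rot: [-0.001, 0.997, -0.075, -0.0]
wrist_force: [0.0, -0.1, -1.8]
opening: 0.641
```

```bash
python3 - <<'E'
from h import *
go(traypt(.06,.0313),flat_R(TRAY[2]),'tray')
E
```

```text
tray t 8.7 target [ 0.411  -0.2058  0.0313] shift mm [1.2 0.1 6.5] rv [-0.06  0.01  0.01] F [ 0.  -0.1 -1.8] open 0.641
```

Emit:
step_arm --plan '[[[0.001,0,0.0015],[0,0,0]],[[0.001,0,0.003],[0,0,0]],[[0.001,0,0.004],[0,0,0]]]'

```text
time_s: 9.0
eef_pos: [0.4104, -0.2053, 0.0332]
eef_rot: [-0.001, 0.997, -0.075, -0.001]
wrist_force: [0.2, 0.7, -2.3]
opening: 0.643
```

Emit:
step_arm --plan '[[[0,0,0.001],[0,0,0]],[[0,0,0.0015],[0,0,0]]]'

```text
time_s: 9.2
eef_pos: [0.4104, -0.2053, 0.0317]
eef_rot: [-0.001, 0.997, -0.075, -0.001]
wrist_force: [0.3, 0.2, -1.9]
opening: 0.641
```

Emit:
step_arm --plan '[[[0,0,0.001],[0,0,0]],[[0,0,0.0015],[0,0,0]]]'

```text
time_s: 9.4
eef_pos: [0.4105, -0.2053, 0.0308]
eef_rot: [-0.001, 0.997, -0.075, -0.001]
wrist_force: [-1.8, 2.0, 8.3]
opening: 0.641
```

Contact at z 0.031, with force up to +8 N. Releasing.

Emit:
step_arm --plan '[[[0,0,-0.0005],[0,0,0]],[[0,0,-0.0005],[0,0,0]],[[0,0,-0.0005],[0,0,0]],[[0,0,-0.0005],[0,0,0]]]' --fingers 80

```text
time_s: 9.8
eef_pos: [0.4105, -0.2054, 0.0309]
eef_rot: [-0.001, 0.997, -0.075, -0.0]
wrist_force: [-0.6, 0.6, -0.3]
opening: 0.799
```

Emit:
step_arm --plan '[[[0,0,-0.015],[0,0,0]],[[0,0,-0.035],[0,0,0]],[[0,0,-0.06],[0,0,0]],[[0,0,-0.1],[0,0,0]],[[0,0,-0.14],[0,0,0]]]' --fingers 100

```text
time_s: 10.3
eef_pos: [0.41, -0.2051, 0.1717]
eef_rot: [-0.001, 0.997, -0.075, -0.001]
wrist_force: [1.5, -1.0, 0.2]
opening: 1.003
```

```bash
python3 - <<'E'
from h import *
n=NEW; go([n[0],n[1],.2],flat_R(n[2]),'new')
im=viewer.camera('side'); cv2.imwrite("pics/side8.png",im[...,::-1])
s=cv2.imread('pics/side8.png')[130:325,155:355]
cv2.imwrite('pics/c12.png',cv2.resize(s,None,fx=3,fy=3,interpolation=2))
E
```

```text
new t 10.3 target [0.4296 0.2075 0.2   ] shift mm [ -42.7 -410.9  -27.2] rv [ -0.17   0.12 -19.47] F [ 1.5 -1.   0.2] open 1.003
```

View pics/c12.png

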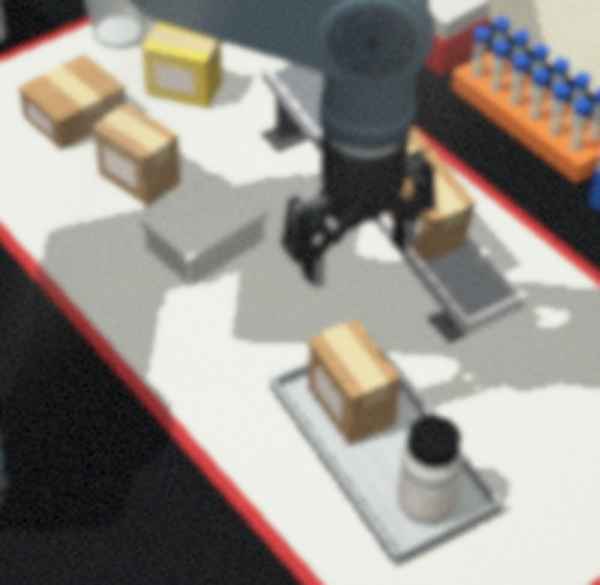

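Kit1 stands upright in the tray at crop (352,380), clear of the jar and walls. Going to the new carton.

Emit:
step_arm --plan '[[[-0.005,-0.04,-0.02],[0,0,-2]],[[-0.009,-0.085,-0.027],[0,0,-4]],[[-0.014,-0.13,-0.027],[0,0,-6]],[[-0.018,-0.175,-0.027],[0,0,-8]],[[-0.022,-0.22,-0.027],[0,0,-10]]]'

```text
time_s: 10.85
eef_pos: [0.4218, 0.0168, 0.1984]
eef_rot: [-0.001, 1.0, 0.012, 0.0]
wrist_force: [0.4, -0.1, 0.2]
opening: 1.003
```

```bash
python3 - <<'E'
from h import *
n=NEW; go([n[0],n[1],.17],flat_R(n[2]),'new')
E
```

```text
new t 10.85 target [0.4296 0.2075 0.17  ] shift mm [  12.5 -190.4   28.7] rv [-0.1  -0.02 -9.42] F [ 0.4 -0.1  0.2] open 1.003
```

Emit:
step_arm --plan '[[[0.003,-0.045,0.005],[0,0,-2.3]],[[0.006,-0.09,0.01],[0,0,-4.6]],[[0.009,-0.135,0.02],[0,0,-7]],[[0.0125,-0.175,0.026],[0,0,-9]],[[0.0125,-0.19,0.0285],[0,0,-9.4]]]'

```text
time_s: 11.35
eef_pos: [0.4291, 0.2086, 0.1692]
eef_rot: [-0.001, 0.995, 0.096, -0.001]
wrist_force: [0.5, -0.6, 1.3]
opening: 0.998
```

Emit:
step_arm --plan '[[[0,0,0],[0,0,0]],[[0,0,0],[0,0,0]]]'

```text
time_s: 11.55
eef_pos: [0.4296, 0.2053, 0.1698]
eef_rot: [-0.001, 0.996, 0.094, -0.001]
wrist_force: [-0.3, 0.3, -0.9]
opening: 1.003
```

```bash
python3 - <<'E'
from h import *
n=NEW; go([n[0],n[1],.03],flat_R(n[2]),'new')
im=viewer.camera('side'); cv2.imwrite("pics/side9.png",im[...,::-1])
im=viewer.camera('top'); cv2.imwrite("pics/top9.png",im[...,::-1])
s=cv2.imread('pics/side9.png')[120:230,150:290]
cv2.imwrite('pics/c13.png',cv2.resize(s,None,fx=5,fy=5,interpolation=2))
E
```

```text
new t 11.55 target [0.4296 0.2075 0.03  ] shift mm [  0.6  -1.9 139.8] rv [-0.09  0.07 -0.02] F [-0.3  0.3 -0.9] open 1.003
```

View pics/c13.png

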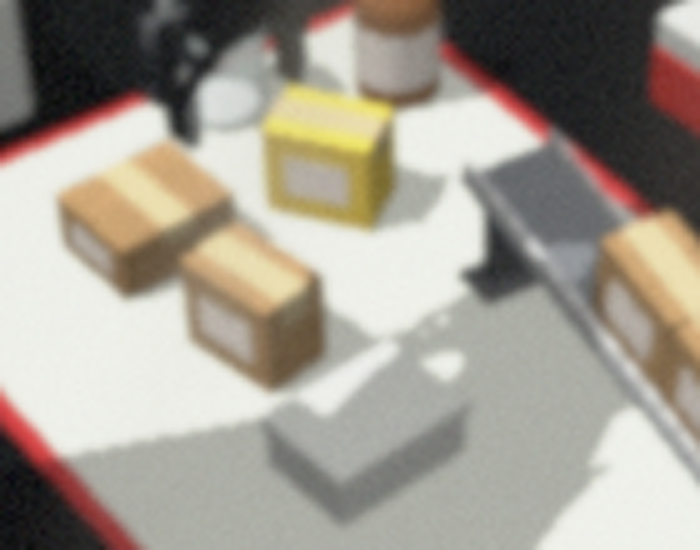

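The gripper is above the new carton at crop (250,300), with nothing in the way. Descending.

Emit:
step_arm --plan '[[[0.0005,-0.002,0.03],[0,0,0]],[[0.0005,-0.002,0.065],[0,0,0]],[[0.0005,-0.002,0.095],[0,0,0]],[[0.0005,-0.002,0.115],[0,0,0]],[[0.0005,-0.002,0.12],[0,0,0]]]'

```text
time_s: 12.15
eef_pos: [0.4283, 0.2062, 0.048]
eef_rot: [-0.001, 0.996, 0.093, -0.002]
wrist_force: [-0.0, -0.5, -1.2]
opening: 0.999
```

Emit:
step_arm --plan '[[[0,0,0.008],[0,0,0]],[[0,0,0.015],[0,0,0]],[[0,0,0.019],[0,0,0]],[[0,0,0.019],[0,0,0]]]' --fingers 85

```text
time_s: 12.55
eef_pos: [0.4299, 0.2078, 0.0311]
eef_rot: [-0.001, 0.996, 0.094, -0.0]
wrist_force: [0.2, 0.8, -0.2]
opening: 0.853
```

Emit:
step_arm --plan '[[[0,0,0],[0,0,0]],[[0,0,0],[0,0,0]],[[0,0,0],[0,0,0]],[[0,0,0],[0,0,0]]]' --fingers 50

```text
time_s: 12.95
eef_pos: [0.4302, 0.208, 0.032]
eef_rot: [-0.001, 0.996, 0.094, -0.0]
wrist_force: [-2.7, -1.4, 5.2]
opening: 0.635
```

```bash
python3 - <<'E'
from h import *
n=NEW; go([n[0],n[1],.03],flat_R(n[2]),'new')
im=viewer.camera('side'); cv2.imwrite("pics/side10.png",im[...,::-1])
s=cv2.imread('pics/side10.png')[120:230,150:290]
cv2.imwrite('pics/c14.png',cv2.resize(s,None,fx=5,fy=5,interpolation=2))
E
```

```text
new t 12.95 target [0.4296 0.2075 0.03  ] shift mm [-0.6  0.4  2. ] rv [-0.11 -0.   -0.05] F [-2.7 -1.4  5.2] open 0.635
```

View pics/c14.png

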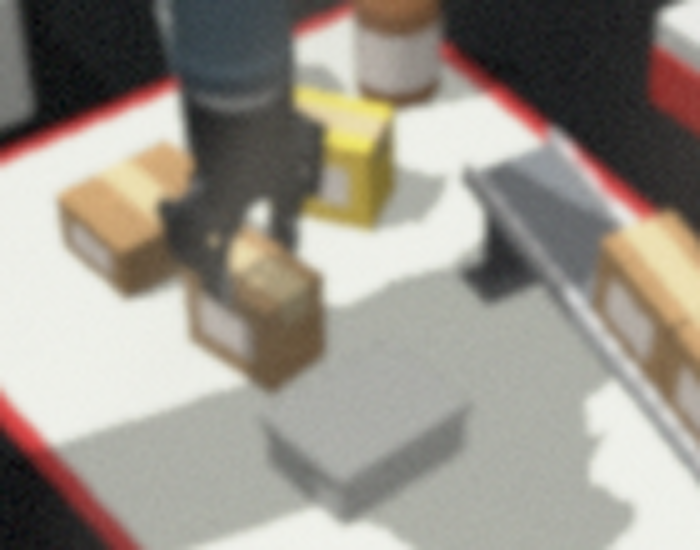

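Emit:
step_arm --plan '[[[0,0,-0.005],[0,0,0]],[[0,0,-0.025],[0,0,0]],[[0,0,-0.06],[0,0,0]],[[0,0,-0.105],[0,0,0]],[[0,0,-0.15],[0,0,0]]]' --fingers 30

```text
time_s: 13.5
eef_pos: [0.4292, 0.2075, 0.1826]
eef_rot: [-0.001, 0.996, 0.094, -0.001]
wrist_force: [1.3, 0.2, -1.3]
opening: 0.637
```

```bash
python3 - <<'E'
from h import *
go(lanept(L,.315,.132),lane_R(),'lane')
o=telemetry.get_obs(); Rt=Rq(o['eef_rot']); p=o['eef_pos']
for c in("side","top"):
    im=viewer.camera(c); cv2.imwrite(f"pics/{c}11.png",im[...,::-1])
s=cv2.imread('pics/side11.png')[90:200,150:250]; r=(150,90); f=5.4
s=cv2.resize(s,None,fx=f,fy=f,interpolation=2)
for zz in(.032,.032-.078):
    q=p+Rt.apply([(-.028,-.042,zz),(.028,-.042,zz),(.028,.042,zz),(-.028,.042,zz)])
    cv2.polylines(s,[((proj('side',q)-r+.5)*f).astype(np.int32)],True,(255,0,0),1)
cv2.imwrite('pics/c15.png',s)
t=cv2.imread('pics/top11.png')[145:205,195:345]; r=(195,145); f=5.3
t=cv2.resize(t,None,fx=f,fy=f,interpolation=2)
for a in(.086,.172):
  for h in (0,.078):
    q=np.array([lanept(L,a+b,h,x) for b,x in((0,-.028),(0,.028),(.084,.028),(.084,-.028))])
    cv2.polylines(t,[((proj('top',q)-r+.5)*f).astype(np.int32)],True,(255,0,0),1)
cv2.imwrite('pics/c16.png',t)
E
```

```text
lane t 13.5 target [0.6208 0.0772 0.2046] shift mm [163.8 163.7 -22.6] rv [ 7.83  1.27 16.62] F [ 1.3  0.2 -1.3] open 0.637
```

View pics/c15.png

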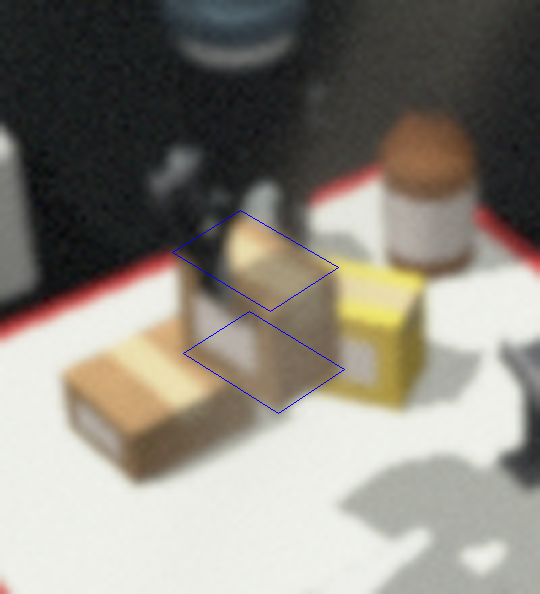

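View pics/c16.png

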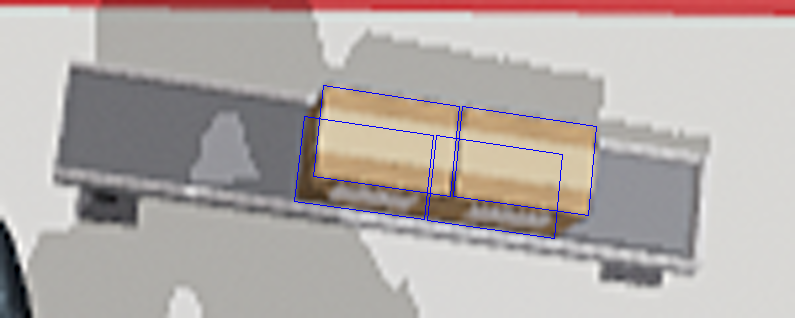

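Kits 2 and 3 sit exactly on their overlays, unmoved, and the held carton is within about 2 mm of prediction. Moving over the upper part of the lane.

Emit:
step_arm --plan '[[[0.025,0.025,-0.015],[1.5,0.2,3.3]],[[0.06,0.06,-0.022],[3.1,0.5,6.6]],[[0.095,0.095,-0.022],[4.7,0.7,10]],[[0.13,0.13,-0.022],[6.3,1,13.3]],[[0.155,0.155,-0.022],[7.8,1.27,16.6]]]'

```text
time_s: 14.1
eef_pos: [0.613, 0.0819, 0.2017]
eef_rot: [-0.07, 0.996, -0.053, 0.004]
wrist_force: [-0.4, 1.3, -1.3]
opening: 0.642
```

Emit:
step_arm --plan '[[[0,0,0],[0,0,0]],[[0,0,0],[0,0,0]],[[0,0,0],[0,0,0]]]'

```text
time_s: 14.4
eef_pos: [0.61, 0.085, 0.2019]
eef_rot: [-0.07, 0.996, -0.051, 0.003]
wrist_force: [0.6, 0.4, -1.2]
opening: 0.637
```

```bash
python3 - <<'E'
from h import *
go(lanept(L,.315,.072),lane_R(),'lane')
E
```

```text
lane t 14.4 target [0.6217 0.0855 0.1451] shift mm [11.6  6.2 56.4] rv [0.02 0.06 0.08] F [ 0.6  0.4 -1.2] open 0.637
```

Emit:
step_arm --plan '[[[0.006,0.003,0],[0,0,0]],[[0.0115,0.006,0.01],[0,0,0]],[[0.0115,0.006,0.025],[0,0,0]],[[0.0115,0.006,0.043],[0,0,0]],[[0.0115,0.006,0.056],[0,0,0]]]'

```text
time_s: 14.9
eef_pos: [0.6216, 0.0854, 0.1437]
eef_rot: [-0.07, 0.996, -0.051, 0.003]
wrist_force: [-0.1, 0.8, -1.6]
opening: 0.636
```

Emit:
step_arm --plan '[[[0,0,0],[0,0,0]],[[0,0,0],[0,0,0]]]'

```text
time_s: 15.1
eef_pos: [0.6226, 0.085, 0.1459]
eef_rot: [-0.069, 0.996, -0.051, 0.004]
wrist_force: [0.9, 0.5, -1.7]
opening: 0.635
```

```bash
python3 - <<'E'
from h import *
go(lanept(L,.315,.032),lane_R(),'lane')
o=telemetry.get_obs(); Rt=Rq(o['eef_rot']); p=o['eef_pos']
for c in("side","top"):
    im=viewer.camera(c); cv2.imwrite(f"pics/{c}12.png",im[...,::-1])
s=cv2.imread('pics/side12.png')[120:230,220:340]; r=(220,120); f=5.4
s=cv2.resize(s,None,fx=f,fy=f,interpolation=2)
for zz in(.032,.032-.078):
    q=p+Rt.apply([(-.028,-.042,zz),(.028,-.042,zz),(.028,.042,zz),(-.028,.042,zz)])
    cv2.polylines(s,[((proj('side',q)-r+.5)*f).astype(np.int32)],True,(255,0,0),1)
q=np.array([lanept(L,a,0,b) for a,b in((0,-.033),(0,.033),(.41,.033),(.41,-.033))])
cv2.polylines(s,[((proj('side',q)-r+.5)*f).astype(np.int32)],True,(0,0,255),1)
cv2.imwrite('pics/c17.png',s)
E
```

```text
lane t 15.1 target [0.6222 0.091  0.1055] shift mm [-0.9 -0.2 40.8] rv [0.02 0.01 0.04] F [ 0.9  0.5 -1.7] open 0.635
```

View pics/c17.png

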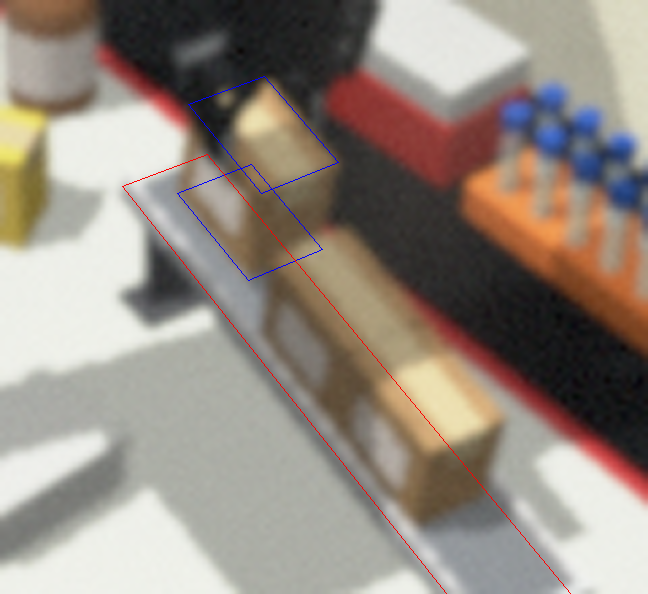

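Emit:
step_arm --plan '[[[-0.0005,0,0.01],[0,0,0]],[[-0.001,0,0.02],[0,0,0]],[[-0.001,0,0.028],[0,0,0]],[[-0.001,0,0.033],[0,0,0]],[[-0.001,0,0.033],[0,0,0]]]'

```text
time_s: 15.7
eef_pos: [0.6215, 0.0897, 0.1123]
eef_rot: [-0.07, 0.996, -0.051, 0.003]
wrist_force: [0.9, -1.2, -2.1]
opening: 0.639
```

Emit:
step_arm --plan '[[[0,0,0.0015],[0,0,0]],[[0,0,0.003],[0,0,0]],[[0,0,0.004],[0,0,0]]]'

```text
time_s: 16.0
eef_pos: [0.6227, 0.09, 0.11]
eef_rot: [-0.069, 0.996, -0.051, 0.004]
wrist_force: [-0.6, 0.2, -2.1]
opening: 0.639
```

```bash
python3 - <<'E'
from h import *
go(lanept(L,.315,.032),lane_R(),'lane')
E
```

```text
lane t 16.0 target [0.6222 0.091  0.1055] shift mm [-0.6 -0.4  4.5] rv [ 0.02 -0.09  0.03] F [-0.6  0.2 -2.1] open 0.639
```

Emit:
step_arm --plan '[[[-0.0005,0,0.0015],[0,0,0]],[[-0.0005,0,0.003],[0,0,0]]]'

```text
time_s: 16.2
eef_pos: [0.622, 0.0905, 0.1068]
eef_rot: [-0.069, 0.996, -0.051, 0.004]
wrist_force: [-1.3, 0.1, -2.2]
opening: 0.638
```

Emit:
step_arm --plan '[[[0,0,0.001],[0,0,0]],[[0,0,0.0015],[0,0,0]]]'

```text
time_s: 16.4
eef_pos: [0.622, 0.0904, 0.1059]
eef_rot: [-0.069, 0.996, -0.051, 0.004]
wrist_force: [-4.5, -2.1, 5.9]
opening: 0.636
```

Emit:
step_arm --plan '[[[0,0,0.001],[0,0,0]],[[0,0,0.0015],[0,0,0]]]'

```text
time_s: 16.6
eef_pos: [0.622, 0.0904, 0.1058]
eef_rot: [-0.069, 0.996, -0.051, 0.004]
wrist_force: [-8.9, -3.8, 15.9]
opening: 0.63
```

```bash
python3 - <<'E'
from h import *
go(lanept(L,.315,.032),lane_R(),'lane')
for c in("side","top"):
    im=viewer.camera(c); cv2.imwrite(f"pics/{c}13.png",im[...,::-1])
s=cv2.imread('pics/side13.png')[120:210,220:320]
s=cv2.resize(s,None,fx=6,fy=6,interpolation=2)
cv2.imwrite('pics/c18.png',s)
t=cv2.imread('pics/top13.png')[145:205,195:345]
cv2.imwrite('pics/c19.png',cv2.resize(t,None,fx=5.3,fy=5.3,interpolation=2))
E
```

```text
lane t 16.6 target [0.6222 0.091  0.1055] shift mm [ 0.1 -0.5  0.4] rv [ 0.06 -0.06  0.05] F [-8.9 -3.8 15.9] open 0.63
```

View pics/c18.png

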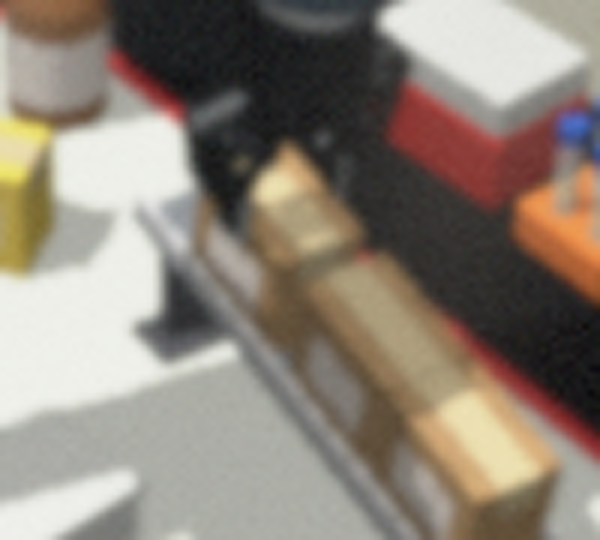

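View pics/c19.png

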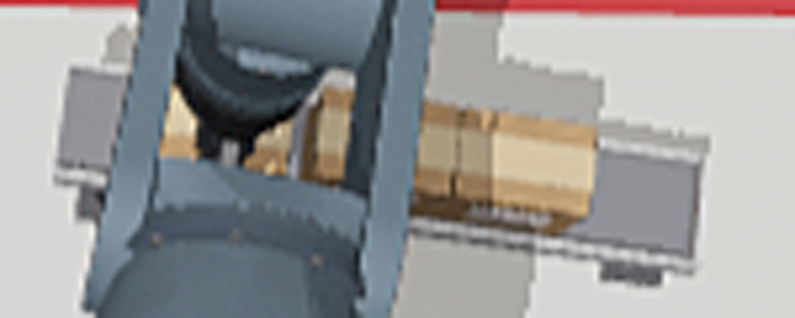

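The new carton stands in the lane behind kit3 with a small gap, and its top is in line with the others. Releasing.

Emit:
step_arm --plan '[[[0,0,-0.001],[0,0,0]],[[0,0,-0.001],[0,0,0]],[[0,0,-0.001],[0,0,0]],[[0,0,-0.001],[0,0,0]]]' --fingers 80

```text
time_s: 17.1
eef_pos: [0.622, 0.0909, 0.1045]
eef_rot: [-0.07, 0.996, -0.051, 0.004]
wrist_force: [0.2, -0.5, -0.5]
opening: 0.797
```

Emit:
step_arm --plan '[[[0,0,-0.015],[0,0,0]],[[0,0,-0.035],[0,0,0]],[[0,0,-0.06],[0,0,0]],[[0,0,-0.085],[0,0,0]],[[0,0,-0.09],[0,0,0]]]'

```text
time_s: 17.6
eef_pos: [0.623, 0.0777, 0.1986]
eef_rot: [-0.069, 0.996, -0.051, 0.008]
wrist_force: [0.6, -0.4, 0.7]
opening: 0.802
```

```bash
python3 - <<'E'
from h import *
go(lanept(L,.39,.11),lane_R(),'behind')
for c in("side","top"):
    im=viewer.camera(c); cv2.imwrite(f"pics/{c}14.png",im[...,::-1])
s=cv2.imread('pics/side14.png')[120:230,220:340]; r=(220,120); f=5.4
s=cv2.resize(s,None,fx=f,fy=f,interpolation=2)
for a,w in((.273,1),(.172,1),(.086,1)):
  for h in (0,.078):
    q=np.array([lanept(L,a+b,h,x) for b,x in((0,-.028),(0,.028),(.084,.028),(.084,-.028))])
    cv2.polylines(s,[((proj('side',q)-r+.5)*f).astype(np.int32)],True,(255,0,0),1)
cv2.imwrite('pics/c20.png',s)
E
```

```text
behind t 17.6 target [0.6288 0.1541 0.1932] shift mm [ -2.2 -75.1  16. ] rv [ 0.03 -0.46  0.06] F [ 0.6 -0.4  0.7] open 0.802
```

View pics/c20.png

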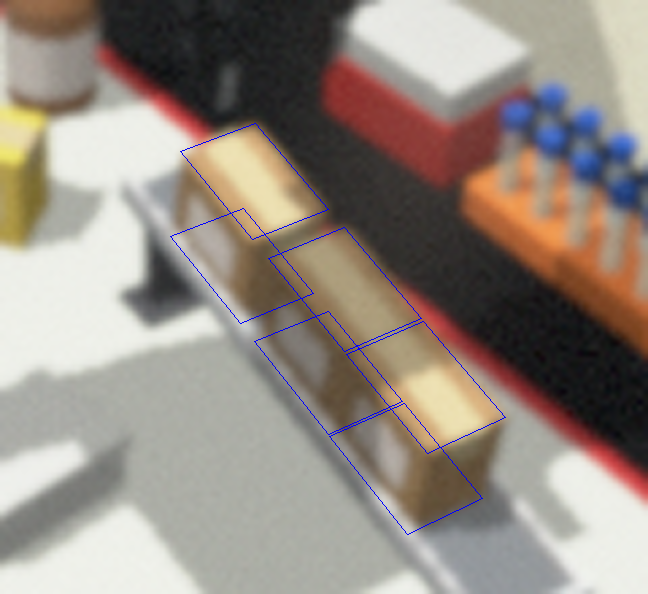

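All three cartons match their overlays. Closing the fingers and moving behind the file.

Emit:
step_arm --plan '[[[-0.001,-0.02,0],[0,0,0]],[[-0.001,-0.045,0],[0,-0.2,0]],[[-0.002,-0.065,0],[0,-0.4,0]],[[-0.002,-0.075,0],[0,-0.4,0]],[[-0.002,-0.075,0],[0,-0.4,0]]]' --fingers 0

```text
time_s: 18.2
eef_pos: [0.6256, 0.1536, 0.2032]
eef_rot: [-0.07, 0.996, -0.05, -0.0]
wrist_force: [-0.1, -0.4, 0.4]
opening: -0.001
```

Emit:
step_arm --plan '[[[0,0,0.01],[0,0,0]],[[0,0,0.016],[0,0,0]],[[0,0,0.016],[0,0,0]],[[0,0,0.016],[0,0,0]]]'

```text
time_s: 18.6
eef_pos: [0.6261, 0.154, 0.1878]
eef_rot: [-0.07, 0.996, -0.051, 0.0]
wrist_force: [-0.0, -0.2, -0.4]
opening: 0.002
```

```bash
python3 - <<'E'
from h import *
go(lanept(L,.39,.035),lane_R(),'behind')
for c in("side",):
    im=viewer.camera(c); cv2.imwrite(f"pics/{c}15.png",im[...,::-1])
s=cv2.imread('pics/side15.png')[100:220,200:320]; r=(200,100); f=5
s=cv2.resize(s,None,fx=f,fy=f,interpolation=2)
o=telemetry.get_obs(); Rt=Rq(o['eef_rot']); p=o['eef_pos']
q=p+Rt.apply([(0,0,.008),(0,0,0),(0,0,-.03),(0,0,-.065)])
for a in ((proj('side',q)-r+.5)*f).astype(int): cv2.circle(s,tuple(int(v) for v in a),4,(255,0,255),1)
cv2.imwrite('pics/c21.png',s)
E
```

```text
behind t 18.6 target [0.6298 0.1645 0.1189] shift mm [ 3.1 -1.1 69.7] rv [ 0.03  0.4  -0.03] F [-0.  -0.2 -0.4] open 0.002
```

View pics/c21.png

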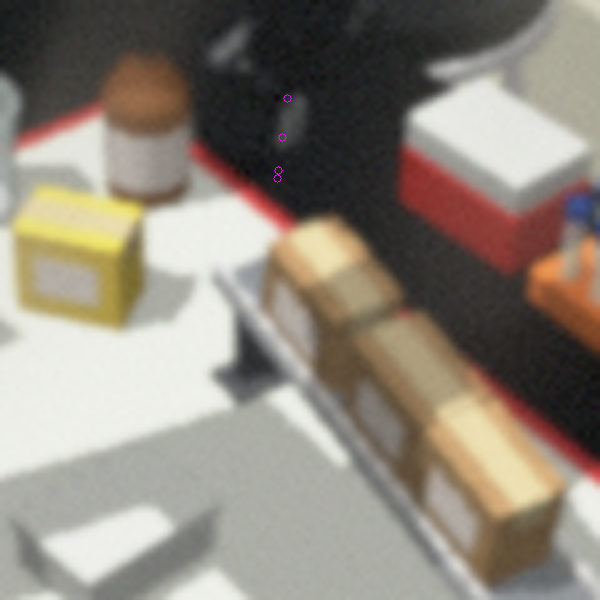

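Emit:
step_arm --plan '[[[0.001,-0.001,0.015],[0,0.2,0]],[[0.002,-0.001,0.032],[0,0.4,0]],[[0.003,-0.001,0.05],[0,0.4,0]],[[0.003,-0.001,0.067],[0,0.4,0]],[[0.003,-0.001,0.074],[0,0.4,0]]]'

```text
time_s: 19.15
eef_pos: [0.6291, 0.1656, 0.1134]
eef_rot: [-0.069, 0.996, -0.051, 0.003]
wrist_force: [-0.3, -0.2, 0.7]
opening: -0.001
```

Emit:
step_arm --plan '[[[0,0,0],[0,0,0]],[[0,0,0],[0,0,0]]]'

```text
time_s: 19.35
eef_pos: [0.6305, 0.1655, 0.1159]
eef_rot: [-0.069, 0.996, -0.051, 0.004]
wrist_force: [1.5, 0.3, 0.1]
opening: -0.004
```

```bash
python3 - <<'E'
from h import *
go(lanept(L,.37,.03),lane_R(),'behind')
for c in("side",):
    im=viewer.camera(c); cv2.imwrite(f"pics/{c}16.png",im[...,::-1])
s=cv2.imread('pics/side16.png')[100:220,200:320]; r=(200,100); f=5
s=cv2.resize(s,None,fx=f,fy=f,interpolation=2)
cv2.imwrite('pics/c22.png',s)
E
```

```text
behind t 19.35 target [0.6279 0.1455 0.1112] shift mm [-0.6 20.7  1.9] rv [ 0.02 -0.1   0.03] F [1.5 0.3 0.1] open -0.004
```

View pics/c22.png

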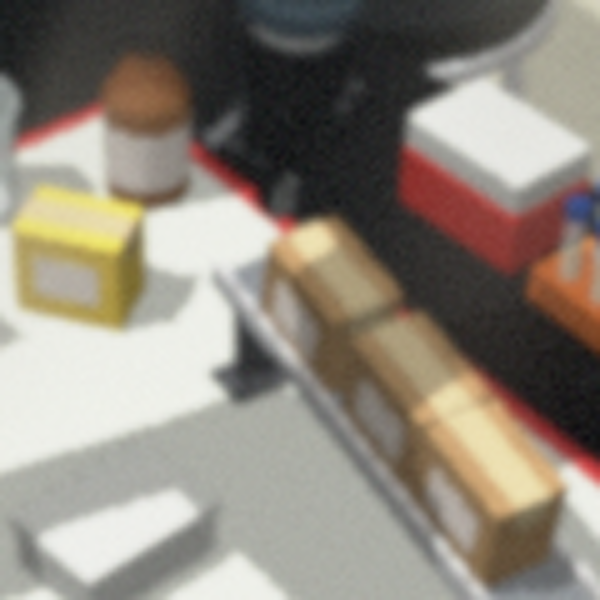

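```bash
python3 - <<'E'
from h import *
for h in(0,.02,.04,.06,.08,.1,.12): print(h,[((proj('side',lanept(L,.39,h,x))-[200,100]+.5)*5).round().tolist()[0] for x in(-.033,-.012,.012,.033)])
print([((proj('side',lanept(L,.357,h,x))-[200,100]+.5)*5).round().tolist()[0] for h,x in((.078,-.028),(.078,.028),(0,-.028))])
E
```

```text
0 [[228.0, 291.0], [253.0, 281.0], [282.0, 270.0], [307.0, 261.0]]
0.02 [[230.0, 271.0], [255.0, 262.0], [284.0, 251.0], [309.0, 241.0]]
0.04 [[232.0, 251.0], [258.0, 242.0], [287.0, 231.0], [312.0, 221.0]]
0.06 [[234.0, 231.0], [260.0, 221.0], [289.0, 210.0], [315.0, 201.0]]
0.08 [[236.0, 210.0], [262.0, 200.0], [292.0, 189.0], [318.0, 180.0]]
0.1 [[238.0, 189.0], [265.0, 179.0], [295.0, 168.0], [321.0, 159.0]]
0.12 [[241.0, 167.0], [267.0, 158.0], [298.0, 147.0], [324.0, 137.0]]
[[268.0, 241.0], [337.0, 214.0], [258.0, 319.0]]
```

Emit:
step_arm --plan '[[[-0.0005,0,0.005],[0,0,0]],[[-0.0005,0.004,0.008],[0,0,0]],[[-0.0005,0.008,0.008],[0,0,0]],[[-0.0005,0.012,0.008],[0,0,0]],[[-0.0005,0.016,0.008],[0,0,0]]]'

```text
time_s: 19.9
eef_pos: [0.6282, 0.1504, 0.1052]
eef_rot: [-0.069, 0.996, -0.051, 0.004]
wrist_force: [0.7, -0.2, -0.2]
opening: -0.002
```

Emit:
step_arm --plan '[[[0,0.003,0],[0,0,0]],[[0,0.006,0],[0,0,0]],[[0,0.009,0],[0,0,0]],[[0,0.012,0],[0,0,0]]]'

```text
time_s: 20.3
eef_pos: [0.627, 0.1391, 0.1036]
eef_rot: [-0.07, 0.996, -0.051, 0.004]
wrist_force: [-0.0, 0.3, 0.1]
opening: 0.002
```

```bash
python3 - <<'E'
from h import *
go(lanept(L,.263,.022),lane_R(),'end')
for c in("side",):
    im=viewer.camera(c); cv2.imwrite(f"pics/{c}17.png",im[...,::-1])
s=cv2.imread('pics/side17.png')[100:220,200:320]; r=(200,100); f=5
s=cv2.resize(s,None,fx=f,fy=f,interpolation=2)
cv2.imwrite('pics/c23.png',s)
E
```

```text
end t 20.3 target [0.6171 0.0412 0.0884] shift mm [ 0.2 99.6  1.4] rv [ 0.   -0.07  0.03] F [-0.   0.3  0.1] open 0.002
```

View pics/c23.png

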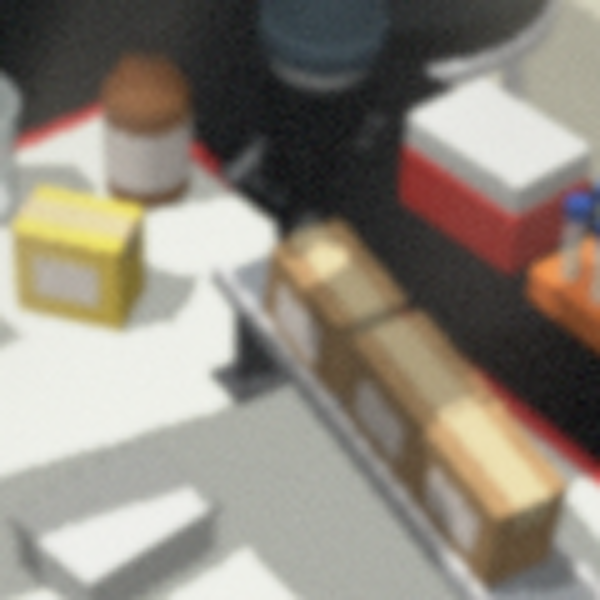

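Emit:
step_arm --plan '[[[0,0.005,0],[0,0,0]],[[0,0.011,0],[0,0,0]],[[0,0.017,0],[0,0,0]],[[0,0.023,0],[0,0,0]],[[0,0.029,0],[0,0,0]]]'

```text
time_s: 20.85
eef_pos: [0.6239, 0.1103, 0.0995]
eef_rot: [-0.07, 0.996, -0.051, 0.004]
wrist_force: [-0.1, 2.1, 1.0]
opening: -0.0
```

```bash
python3 - <<'E'
from h import *
go(lanept(L,.263,.022),lane_R(),'end')
for c in("side",):
    im=viewer.camera(c); cv2.imwrite(f"pics/{c}18.png",im[...,::-1])
s=cv2.imread('pics/side18.png')[130:240,220:340]; f=5
s=cv2.resize(s,None,fx=f,fy=f,interpolation=2)
cv2.imwrite('pics/c24.png',s)
E
```

```text
end t 20.85 target [0.6171 0.0412 0.0884] shift mm [ 0.3 70.3  1.3] rv [-0.   -0.06  0.02] F [-0.1  2.1  1. ] open -0.0
```

View pics/c24.png

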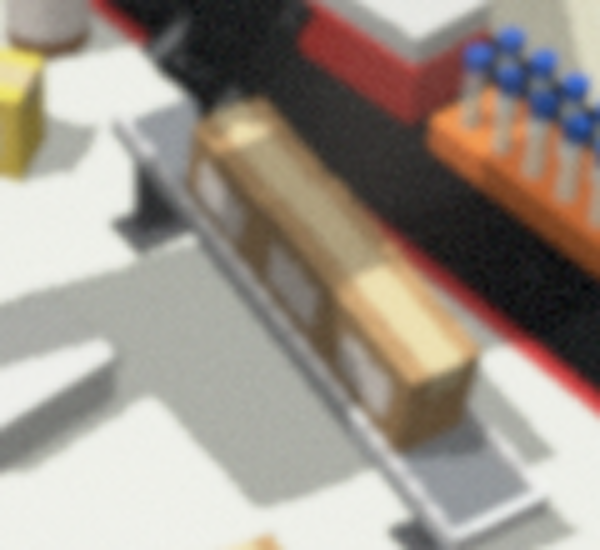

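The file is sliding as one, flat on the deck, at about 2 N. Pushing on.

Emit:
step_arm --plan '[[[0,0.006,0],[0,0,0]],[[0,0.012,0],[0,0,0]],[[0,0.018,0],[0,0,0]],[[0,0.024,0],[0,0,0]],[[0,0.03,0],[0,0,0]]]'

```text
time_s: 21.4
eef_pos: [0.6209, 0.0805, 0.0953]
eef_rot: [-0.069, 0.996, -0.051, 0.004]
wrist_force: [0.6, 2.7, 1.7]
opening: 0.002
```

Emit:
step_arm --plan '[[[0,0.005,0],[0,0,0]],[[0,0.01,0],[0,0,0]],[[0,0.015,0],[0,0,0]],[[0,0.02,0],[0,0,0]],[[0,0.024,0],[0,0,0]]]'

```text
time_s: 21.9
eef_pos: [0.6184, 0.057, 0.0919]
eef_rot: [-0.069, 0.996, -0.051, 0.004]
wrist_force: [0.7, 3.1, 0.8]
opening: 0.001
```

```bash
python3 - <<'E'
from h import *
go(lanept(L,.263,.022),lane_R(),'end')
for c in("side",):
    im=viewer.camera(c); cv2.imwrite(f"pics/{c}19.png",im[...,::-1])
s=cv2.imread('pics/side19.png')[150:250,230:340]; f=6
s=cv2.resize(s,None,fx=f,fy=f,interpolation=2)
cv2.imwrite('pics/c25.png',s)
E
```

```text
end t 21.9 target [0.6171 0.0412 0.0884] shift mm [ 0.3 16.2  1.3] rv [ 0.02 -0.06  0.02] F [0.7 3.1 0.8] open 0.001
```

View pics/c25.png

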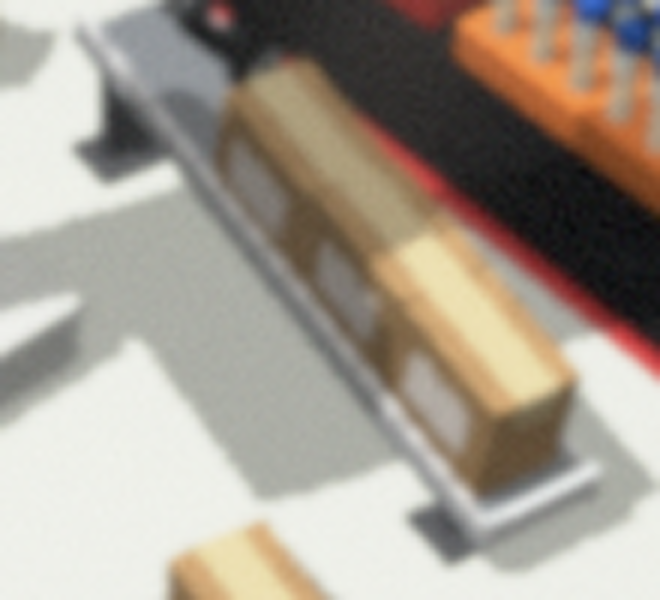

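Around 10–15 mm to go. Using slow steps and watching the force.

Emit:
step_arm --plan '[[[0,0.002,0],[0,0,0]],[[0,0.004,0],[0,0,0]],[[0,0.006,0],[0,0,0]],[[0,0.008,0],[0,0,0]]]'

```text
time_s: 22.35
eef_pos: [0.6176, 0.0495, 0.0909]
eef_rot: [-0.069, 0.996, -0.051, 0.004]
wrist_force: [0.7, 2.6, 1.4]
opening: -0.0
```

Emit:
step_arm --plan '[[[0,0.001,0],[0,0,0]],[[0,0.002,0],[0,0,0]],[[0,0.003,0],[0,0,0]]]'

```text
time_s: 22.65
eef_pos: [0.6173, 0.0465, 0.0904]
eef_rot: [-0.069, 0.996, -0.051, 0.004]
wrist_force: [0.3, 3.0, 0.8]
opening: -0.001
```

Emit:
step_arm --plan '[[[0,0.001,0],[0,0,0]],[[0,0.002,0],[0,0,0]]]'

```text
time_s: 22.85
eef_pos: [0.6171, 0.0445, 0.0901]
eef_rot: [-0.069, 0.996, -0.051, 0.004]
wrist_force: [0.2, 2.8, 1.6]
opening: 0.001
```

Emit:
step_arm --plan '[[[0,0.001,0],[0,0,0]],[[0,0.002,0],[0,0,0]]]'

```text
time_s: 23.05
eef_pos: [0.6169, 0.0425, 0.0899]
eef_rot: [-0.069, 0.996, -0.051, 0.004]
wrist_force: [0.3, 3.0, 1.6]
opening: -0.0
```

Emit:
step_arm --plan '[[[0,0.001,0],[0,0,0]],[[0,0.0015,0],[0,0,0]]]'

```text
time_s: 23.25
eef_pos: [0.6168, 0.041, 0.0897]
eef_rot: [-0.069, 0.996, -0.051, 0.004]
wrist_force: [0.1, 3.7, 0.7]
opening: 0.002
```

```bash
python3 - <<'E'
from h import *
go(lanept(L,.263,.022),lane_R(),'end')
for c in("side",):
    im=viewer.camera(c); cv2.imwrite(f"pics/{c}20.png",im[...,::-1])
s=cv2.imread('pics/side20.png')[190:250,260:340]; f=9; r=(260,190)
s=cv2.resize(s,None,fx=f,fy=f,interpolation=2)
for a in (0,):
  for h in (0,.078):
    q=np.array([lanept(L,a+b,h,x) for b,x in((0,-.028),(0,.028),(.084,.028),(.084,-.028))])
    cv2.polylines(s,[((proj('side',q)-r+.5)*f).astype(np.int32)],True,(255,0,0),1)
cv2.imwrite('pics/c26.png',s)
E
```

```text
end t 23.25 target [0.6171 0.0412 0.0884] shift mm [ 0.3 -0.   1.3] rv [ 0.02 -0.06  0.02] F [0.1 3.7 0.7] open 0.002
```

View pics/c26.png

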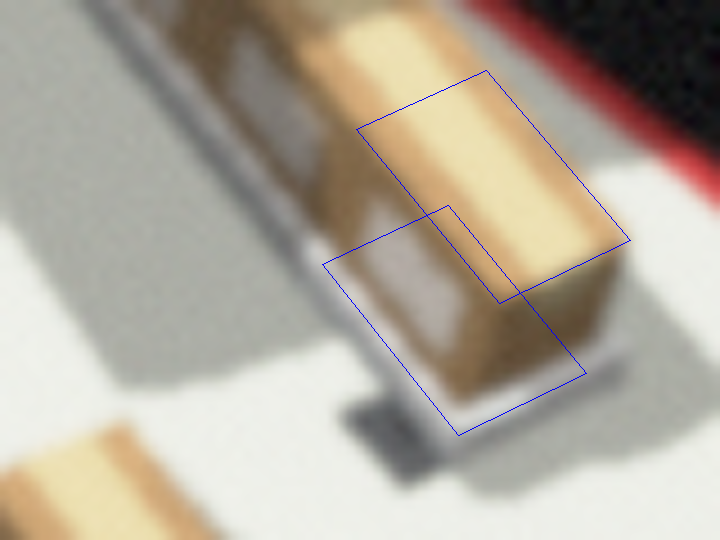

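Emit:
step_arm --plan '[[[0,0.001,0],[0,0,0]],[[0,0.0015,0],[0,0,0]]]'

```text
time_s: 23.5
eef_pos: [0.6166, 0.0396, 0.0895]
eef_rot: [-0.069, 0.996, -0.051, 0.004]
wrist_force: [1.0, 2.0, 1.3]
opening: 0.001
```

Emit:
step_arm --plan '[[[0,0.001,0],[0,0,0]],[[0,0.0015,0],[0,0,0]]]'

```text
time_s: 23.7
eef_pos: [0.6165, 0.0383, 0.0893]
eef_rot: [-0.07, 0.996, -0.051, 0.004]
wrist_force: [-0.5, 4.8, 1.5]
opening: -0.004
```

Emit:
step_arm --plan '[[[0,0.001,0],[0,0,0]]]'

```text
time_s: 23.8
eef_pos: [0.6165, 0.0383, 0.0893]
eef_rot: [-0.07, 0.996, -0.051, 0.004]
wrist_force: [1.1, 10.0, 0.6]
opening: -0.001
```

Emit:
step_arm --plan '[[[0,0.001,0],[0,0,0]]]'

```text
time_s: 23.9
eef_pos: [0.6166, 0.0383, 0.0894]
eef_rot: [-0.071, 0.996, -0.051, 0.004]
wrist_force: [2.3, 12.5, 2.8]
opening: -0.0
```

The force climbs to 12 N with no motion, so the file is against the stop. Backing off and up.

Emit:
step_arm --plan '[[[0,-0.004,0],[0,0,0]],[[0,-0.015,0],[0,0,0]],[[0,-0.03,0],[0,0,0]],[[0,-0.035,-0.02],[0,0,0]],[[0,-0.035,-0.06],[0,0,0]]]'

```text
time_s: 24.4
eef_pos: [0.6161, 0.0646, 0.1504]
eef_rot: [-0.07, 0.996, -0.05, 0.0]
wrist_force: [0.1, -0.7, -0.3]
opening: 0.003
```

Emit:
step_arm --plan '[[[0,0,-0.045],[0,0,0]],[[-0.04,-0.02,-0.08],[0,0,0]],[[-0.08,-0.05,-0.1],[0,0,0]],[[-0.12,-0.08,-0.1],[0,0,0]],[[-0.15,-0.11,-0.1],[0,0,0]]]'

```text
time_s: 24.9
eef_pos: [0.4795, 0.172, 0.2687]
eef_rot: [-0.069, 0.996, -0.052, 0.005]
wrist_force: [0.3, 1.6, -0.4]
opening: 0.001
```

Emit:
step_arm --plan '[[[-0.03,-0.03,0],[0,0,0]],[[-0.05,-0.06,0],[0,0,0]],[[-0.06,-0.08,0],[0,0,0]],[[-0.06,-0.08,0],[0,0,0]]]'

```text
time_s: 25.3
eef_pos: [0.4276, 0.2586, 0.2793]
eef_rot: [-0.07, 0.996, -0.049, 0.005]
wrist_force: [0.3, 0.6, 0.3]
opening: -0.002
```

```bash
python3 - <<'E'
from h import *
for c in("side","top"):
    im=viewer.camera(c); cv2.imwrite(f"pics/{c}21.png",im[...,::-1])
print(telemetry.get_obs()['time_s'])
for c,r,w,hh in(('side',(240,140),100,110),('top',(195,145),150,110)):
    f=5.3
    s=cv2.imread(f'pics/{c}21.png')[r[1]:r[1]+hh,r[0]:r[0]+w]
    s=cv2.resize(s,None,fx=f,fy=f,interpolation=2); 
    for a in (0,.084,.168):
      for h in ((.078,) if c=='side' else (0,.078)):
        q=np.array([lanept(L,a+b,h,x) for b,x in((0,-.028),(0,.028),(.084,.028),(.084,-.028))])
        cv2.polylines(s,[((proj(c,q)-r+.5)*f).astype(np.int32)],True,(255,0,0),1)
    cv2.imwrite(f'pics/c27{c}.png',s)
E
```

```text
25.4
```

View pics/c27side.png

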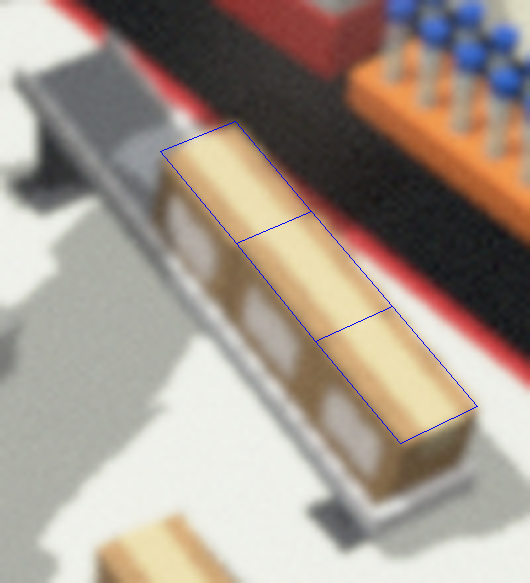

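View pics/c27top.png

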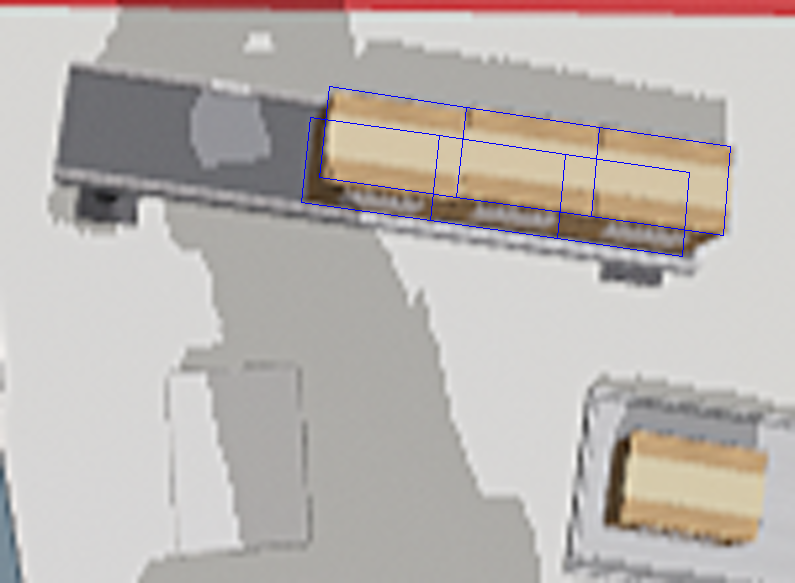

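View pics/side21.png

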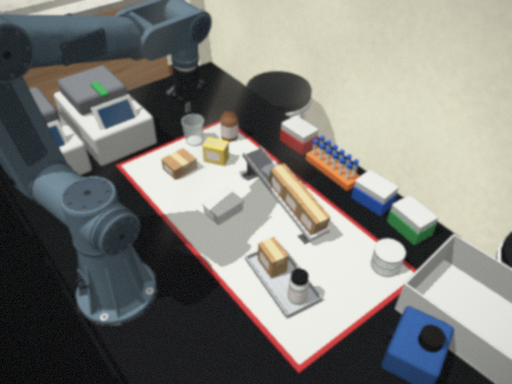

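The final views show the file close-packed on its overlay, with its front at the stop (side (320,228), kits in line). Kit1 is upright in the tray at side (272,258), and the bystanders are where they were. Handing in.

```bash
python3 - <<'E'
from bench import ticket
print(ticket.hand_in())
E
```

```text
the job is handed in; nothing more can be done
None
```

I finished the job and handed it in at about 25.4 s, within the 64 s limit; the hand-in reports no verdict.

**What I did:**
- Lifted the oldest carton straight off the sloped deck and set it upright in the free half of the tray, with about 8 N at touchdown.
- Set the new brown carton from the bench into the lane behind the other two. I left the yellow look-alike alone.
- Pushed the file down with closed fingers at about 3 N until the front carton met the stop. The force then rose to about 12 N with no further motion, so I backed off.

**Last checks:**
- Both cameras show the three cartons close together at their slots within about 2 mm, flat between the rails.
- The oldest carton stands upright in the tray, clear of the jar.
- The other things appear unmoved, and the robot is touching nothing.

**What disagreed:**
- **Fingertips:** in the pictures they sat about 20–30 mm higher than the stated tool geometry. Both grasps still held, with the opening stopping at about 64%.
- **Tray pose:** the tray fit differed by a few mm between the two views, well inside the clearance.
- **Lane set-down:** the new carton pressed a little harder there, about 16 N upward with 9 N sideways, before I released it. It settled flat.

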